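Mount the test rod that fits between the bench centres and clamp the tailstock

ROBOT

A 6-joint arm with a two-finger parallel gripper is mounted at the origin on the work surface. World frame = base frame: x ahead of the robot, y to its left, z up, the work surface at z = 0. Lengths are in m, angles in degrees, forces in N, time in s.
With the tool pointing down it reaches from about 0.35 to 0.95 m from the base axis. Payload 17.4 kg.
Tool frame: the origin (TCP) lies midway between the tips of the shut fingers; the grasp point (between the pads) lies 19 mm behind it; y points along the fingers, x is the direction in which the jaws open and shut, and the axes are right-handed (so a half turn about y gives the same grasp; the last joint's range is limited). The gripper opens to 93 mm and grips with 3 to 60 N. Pads are 15 mm wide; open, the fingers measure 128 mm over their backs; the gripper's body (75 mm by 188 mm) begins 65 mm behind the grasp point.
Start: joints at [-2.166, 6.646, 82.598, -0, 90.757, -2.166], TCP at [0.675, -0, 0.219] pointing down, gripper open.
Joint ranges: [-162.19, 162.19], [-47.58, 125.68], [4.15, 143.07], [-65.23, 245.23], [0.69, 171.88], [-170.13, 170.13]. Speed limits (degrees/s): [108.29, 108.29, 127.2, 180, 180, 180].

INTERFACE

Orientations are given as a 3x3 rotation matrix whose columns are the frame's x, y, z axes.
In Python, from station import state, read_camera, camera_info, job_done gives the robot as it stands.
- The arm moves only by the tool play_rows, never from a script. Its argument "deltas" is a list of rows, each an object of numbers: "grip": the finger opening in m, from 0 to 0.093; "tx", "ty", "tz": the shift along the world's x, y, z in m; "rx", "ry", "rz": the turn, a rotation vector about the world's x, y, z in rad. In form: [{"grip": .., "tx": .., "ty": .., "tz": .., "rx": .., "ry": .., "rz": ..}, ...]. A call has exactly 10 rows; each row shifts and turns the commanded pose from where the row before left it; what a row does not reach is not made up. A row lasts 1/8 s, in which the tool goes at most 62.5 mm and 10.7 degrees, less where a joint would pass 70% of its speed; a pose out of reach is approached as far as the arm can. A call with a gripper value outside its range is refused whole. The fingers move at their own pace and stop on an object; "grip_force" is the grip in N (left out, the last holds). Time passes only in rows, so rows that do not move let the fingers close, or fill a call up. It gives the time, the measured TCP pose, the force and the opening at its end, in the units of the state.
- state(): the state, without advancing time (a new reading comes with each control period).
- read_camera(name): name is "scene" or "side" or "wrist"; returns (picture, depth): 420x560x3 uint8, red, green, blue; 420x560 float32, m along the optical axis (not along the pixel's ray), 0 where there is no reading.
- camera_info(name): a dict with "camera_matrix" (3x3 intrinsics, pixels), "position" and "rotation" of the camera in the world. Camera axes: x right, y up, looking along -z (the intrinsics and any distortion apply to the point x, -y, -z); pixel columns grow to the right and rows downward; lengths in m; the calibration is good to about 2 mm. A picture is of the moment at which its call begins: read the wrist's pose just before it. camera_info takes no time and is no camera call; for the wrist camera it gives the pose at the moment of the call.
- job_done(): hands the job in, once; it reports no verdict.
The state is a dict: "t": time; "joints": joint angles; "qvel": joint speeds; "tau": joint torques, N m; "ee_pos": TCP position; "tool_rot": TCP orientation; "force": force on the tool from outside, world axes, zero at the start; "wrist_torque": the same for the moment, N m; "grip_width": opening from 0.0 (shut) to 1.0 (fully open).
Only numpy, scipy, OpenCV 4.12 (cv2) and the standard library are available. Lean on these libraries where they do the work, as an engineer would, in place of code of your own. Each camera call takes 0.05 s, during which the arm holds its last target. There are 200 camera calls.

TASK

Mount a test rod in the bench centres: slide the tailstock back, take from the rack whichever of the two rods suits the headstock's present setting, and lay it (do not drop it) on the V rests between the two sockets. Push the tailstock up until the rod's noses are fully home in both sockets, and only then throw the tailstock's clamp lever fully over. Leave the other rod lying in the rack and the things around undisturbed.

Things in the scene. Friction and masses are not known exactly. Their poses are not given: they have to be found in the camera images.
- bed: Fixed aluminium base plate of the fixture, 110 (x) x 380 (y) x 20 mm. Origin: centre of its underside; y runs from headstock (-y) to tailstock (+y). The sockets' centre line is 75 mm over the table, above x = 0. Two black V rests at y = -48 and +20 mm (8 mm thick, 36 mm wide, up to 69 mm over the table) hold a rod on the centre line. The unused headstock slot has a 6 mm high steel plate.
- headstock: Fixed grey block, 60 x 28 x 78 mm on a 90 mm wide foot, top 98 mm over the table, with a round steel socket facing the tailstock. Origin: on the bed's top; socket mouth at y = +22 mm, back at y = -22 mm. Bolted at bed y = -154 mm (outer slot) or -104 mm (inner slot), differing from start to start.
- head_seat (a point): Middle of the bottom of the headstock's socket, on the centre line. The socket is 20 mm in inner and 30 mm in outer diameter and 12 mm deep, so its mouth is 12 mm further in bed +y. Axes as the bed's.
- tail (a joint): Tailstock slide along bed +y, m: 0 = closest to the headstock, 0.07 = fully back (end stops), 3 N friction; 0.005 with the fitting rod home. Grey block 60 wide, 74 long, top 98 mm over the table (94 mm wide foot), with a socket, an upright post to push it by and a clamp lever. Fully back, the gap between the socket mouths is 228 mm (headstock in outer slot) or 178 mm (inner).
- tail_seat (a point): Middle of the bottom of the tailstock's socket, on the centre line; the mouth is 12 mm further in bed -y; the block's front face is 4 mm and its rear face 78 mm further in bed +y. Moves with the tailstock. Axes as the bed's.
- post_top (a point): Top centre of the upright steel post on the tailstock, 16 mm diameter, rising 55 mm from the block's top (98 to 153 mm over the table), 16 mm in bed +y from tail_seat. Can be pushed either way along bed y.
- clamp (a joint): Angle of the tailstock's clamp lever, rad: 0 = open, leaning 0.7 rad from upright towards bed -x; 1.4 = thrown fully over, leaning 0.7 rad towards bed +x. Stays where it is left; needs about 2 N at the knob.
- lever_pivot (a point): Pivot of the clamp lever, on top of the tailstock, 108 mm over the table, 48 mm in bed +y from the post; it turns about the bed's y axis.
- lever_knob (a point): Centre of the black ball (18 mm diameter) at the end of the clamp lever, 65 mm from the pivot; the lever's stem is 10 mm thick.
- rack: Fixed wooden rack, base 120 (x) x 170 (y) x 10 mm, with V rests holding two rods side by side along its x axis at y = -45 and +45 mm, rod axes 50 mm over the table. V rests at x = -40 and +40 mm, 12 mm thick. Origin: centre of its underside.
- rod_long: Loose straight round rod of pale glass-fibre epoxy with aluminium ends, 28 mm diameter; at each end a 14 mm diameter, 14 mm long nose with a bevelled tip. 190 mm long over the noses; about 0.26 kg. Origin at its middle, on its axis; x along the rod. Both ends alike.
- rod_short: Like the long rod, but 140 mm long over the noses (same diameter and noses); about 0.19 kg. Origin at its middle; x along the rod.
- cover: Bystander: grey moulded cover plate lying flat, 110 x 160 x 19 mm. Origin: centre of its underside.
- carton: Bystander: closed cardboard carton 80 x 140 x 70 mm. Origin: centre of its underside.
- plant: Bystander: terracotta pot with a green plant, 96 mm wide, foliage to about 170 mm high. Origin: centre of its underside.
- screwdriver: Bystander: screwdriver lying on the table. Origin: under its middle, x along it.

How it is judged (in metres and radians):
On the way:
1. the fitting rod is home in both sockets while the clamp lever is still open (((y of rod_long in the frame of head_seat between 0.092 and 0.098 m and y of rod_long in the frame of tail_seat between -0.098 and -0.092 m and x of rod_long in the frame of head_seat between -0.004 and 0.004 m and z of rod_long in the frame of head_seat between -0.005 and 0.005 m and angle between the x axis of rod_long and the y axis of bed, either way round below 0.04 rad and z of rod_short in the frame of rack between 0.04 and 0.056 m and horizontal distance between rod_short and rack below 0.07 m) or (y of rod_short in the frame of head_seat between 0.067 and 0.073 m and y of rod_short in the frame of tail_seat between -0.073 and -0.067 m and x of rod_short in the frame of head_seat between -0.004 and 0.004 m and z of rod_short in the frame of head_seat between -0.005 and 0.005 m and angle between the x axis of rod_short and the y axis of bed, either way round below 0.04 rad and z of rod_long in the frame of rack between 0.04 and 0.056 m and horizontal distance between rod_long and rack below 0.07 m)) and value of joint clamp below 0.5 rad), for 0.2 s.
At the end, for the whole second after the job is handed in: Fitting rod between the centres: each nose within 3 mm of its socket bottom, 4 mm off the centre line sideways and 5 mm in height at most, aligned to 0.04 rad; other rod in the rack (axis 40-56 mm high, middle within 70 mm of the rack's); clamp lever over 1.2 rad; both rods at rest (((y of rod_long in the frame of head_seat between 0.092 and 0.098 m and y of rod_long in the frame of tail_seat between -0.098 and -0.092 m and x of rod_long in the frame of head_seat between -0.004 and 0.004 m and z of rod_long in the frame of head_seat between -0.005 and 0.005 m and angle between the x axis of rod_long and the y axis of bed, either way round below 0.04 rad and z of rod_short in the frame of rack between 0.04 and 0.056 m and horizontal distance between rod_short and rack below 0.07 m) or (y of rod_short in the frame of head_seat between 0.067 and 0.073 m and y of rod_short in the frame of tail_seat between -0.073 and -0.067 m and x of rod_short in the frame of head_seat between -0.004 and 0.004 m and z of rod_short in the frame of head_seat between -0.005 and 0.005 m and angle between the x axis of rod_short and the y axis of bed, either way round below 0.04 rad and z of rod_long in the frame of rack between 0.04 and 0.056 m and horizontal distance between rod_long and rack below 0.07 m)) and value of joint clamp above 1.2 rad and linear speed of each of rod_long, rod_short below 0.02 m/s); the robot touches nothing.
It fails at once if a bystander is moved more than 40 mm (distance of any of cover, carton, plant, screwdriver from where it was at the start of the episode above 0.04 m).
It fails at once if a rod is dropped (falls free more than about 25 mm) ((linear speed of rod_long above 0.7 m/s and contact force between rod_long and the fingers below 0.01 N) or (linear speed of rod_short above 0.7 m/s and contact force between rod_short and the fingers below 0.01 N)).
It also fails if it takes over 67 s, if anything falls off the work surface, if the arm or the gripper's body presses on something with over 40 N, if the wrist force passes 120 N, or if a joint passes its speed limit or range.

## Working session

There is one attempt and no reset: what is moved stays moved. The work goes in short steps, Python scripts to look and compute and a tool call to move; the robot and the scene stay as the last step left them, time stands still between calls to the robot, and variables do not carry over. Pictures are saved under pics/ and viewed, about 8 in all and at most 12, crops included, and the job is handed in when it is done.

Besides the shell and the picture viewer there is one more tool, called after "Request:" in YAML: its name, and indented under it one key for each argument. play_rows: Moves the arm, as the interface text tells. Its arguments: {"type":"object","properties":{"deltas":{"type":"array"},"grip_force":{"type":"number"}},"required":["deltas"]}

```bash
mkdir -p pics; python3 - <<'E'
from station import *
import cv2,numpy as np
print(state())
for n in ("scene","side"):
    p,d=read_camera(n); np.savez(f"{n}0.npz",p=p,d=d,**{k:np.array(v) for k,v in camera_info(n).items()})
    cv2.imwrite(f"pics/{n}0.png",p[:,:,::-1]); print(n,camera_info(n))
E
```

```text
{'t': 0.0, 'joints': array([-2.16489882e+00,  6.67288545e+00,  8.26362551e+01, -3.14257119e-04,
        9.07556571e+01, -2.16804583e+00]), 'qvel': array([ 0.1072415 ,  0.03368457, -0.00764675,  0.06035462, -0.08388951,
        0.01756329]), 'tau': array([-2.39607485e-03, -7.21266031e+01, -6.22611737e+01,  7.77577632e-02,
        2.38535833e-02, -2.17692599e-05]), 'ee_pos': array([6.74793835e-01, 7.59009239e-06, 2.17914244e-01]), 'tool_rot': array([[ 9.99999360e-01, -1.13033175e-03, -5.48352591e-05],
       [ 5.48773890e-05,  3.72412222e-05,  9.99999998e-01],
       [-1.13032971e-03, -9.99999360e-01,  3.73032280e-05]]), 'force': array([-0.3184929 , -0.5254595 , -0.68838361]), 'wrist_torque': array([ 0.02638102, -0.01874014, -0.0184509 ]), 'grip_width': 1.0007747730874876}
scene {'camera_matrix': array([[526.77865734,   0.        , 284.09947673],
       [  0.        , 526.77865734, 201.7742011 ],
       [  0.        ,   0.        ,   1.        ]]), 'position': array([1.42131827, 0.50755988, 1.56884669]), 'rotation': array([[-0.53466832, -0.7081099 ,  0.46120511],
       [ 0.8449317 , -0.43836623,  0.30647264],
       [-0.01483956,  0.55354803,  0.83268503]])}
side {'camera_matrix': array([[401.4762517 ,   0.        , 278.6295108 ],
       [  0.        , 401.4762517 , 206.79071276],
       [  0.        ,   0.        ,   1.        ]]), 'position': array([ 0.507181  , -1.0131389 ,  1.02033241]), 'rotation': array([[ 0.99694417,  0.03928485, -0.06752052],
       [-0.07661554,  0.6603906 , -0.74700356],
       [ 0.015244  ,  0.74989396,  0.66138239]])}
```

View pics/scene0.png

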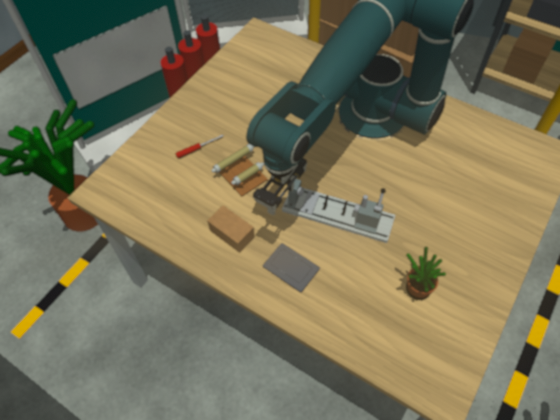

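View pics/side0.png

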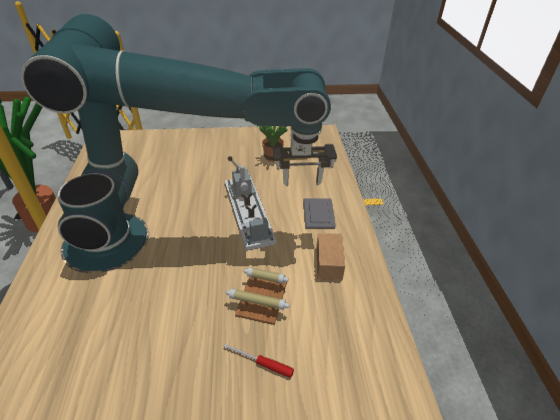

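The scene view shows the bed (290–395, 180–240), with the headstock at its left end near (297,195) and the tailstock at its right end near (372,212). The rack is at (215–270, 145–190). The side view shows the headstock at (257,230), the tailstock at (243,185), the short rod at (266,275) and the long rod at (257,299).

```bash
cat > h.py <<'E'
import numpy as np,cv2
from station import *
def load(f): return dict(np.load(f))
def cloud(c):
    K=c['camera_matrix'];d=c['d'];v,u=np.mgrid[:d.shape[0],:d.shape[1]]
    P=np.dstack([(u-K[0,2])/K[0,0]*d,-(v-K[1,2])/K[1,1]*d,-d])
    return P@c['rotation'].T+c['position']
def proj(c,p):
    q=(np.atleast_2d(p)-c['position'])@c['rotation'];K=c['camera_matrix']
    return np.c_[K[0,0]*q[:,0]/-q[:,2]+K[0,2],K[1,1]*-q[:,1]/-q[:,2]+K[1,2]]
def ray(c,u,v):
    K=c['camera_matrix'];return c['rotation']@np.array([(u-K[0,2])/K[0,0],-(v-K[1,2])/K[1,1],-1])
def onplane(c,u,v,z):
    r=ray(c,u,v);return c['position']+r*(z-c['position'][2])/r[2]
def grab(n,f):
    ci={k:np.array(v) for k,v in camera_info(n).items()};p,d=read_camera(n);np.savez(f,p=p,d=d,**ci);return load(f)
E
python3 - <<'E'
from h import *
a,b=load('scene0.npz'),load('side0.npz')
A=cv2.resize(a['p'][130:250,205:405],(800,480),interpolation=cv2.INTER_CUBIC)
B=cv2.resize(b['p'][145:325,205:365],(533,600),interpolation=cv2.INTER_CUBIC)
cv2.imwrite('pics/a.png',A[:,:,::-1]);cv2.imwrite('pics/b.png',B[:,:,::-1])
for n,c in(('scene',a),('side',b)):
    X=cloud(c);p=c['p'].astype(int);h=cv2.cvtColor(c['p'],cv2.COLOR_RGB2HSV)
    ok=(c['d']>0)&(X[...,0]>.3)&(X[...,0]<1)&(abs(X[...,1])<.6)
    t=ok&(abs(X[...,2])<.006);print(n,'table z',np.median(X[...,2][t]))
    rod=ok&(X[...,2]>.045)&(X[...,2]<.075)&(X[...,1]<-.1)&(X[...,1]>-.5)
    k,l,s,cc=cv2.connectedComponentsWithStats(rod.astype('uint8'))
    for i in range(1,k):
        if s[i,4]>40:
            Q=X[l==i];m=Q.mean(0);_,_,V=np.linalg.svd(Q[:,:2]-m[:2],full_matrices=False);e=(Q[:,:2]-m[:2])@V[0]
            print(s[i],m.round(4),Q[:,2].max().round(4),'yaw',np.degrees(np.arctan2(V[0,1],V[0,0])).round(1),'len',np.ptp(e).round(3),'mid',(m[:2]+V[0]*(e.max()+e.min())/2).round(4),'hsv',np.median(h[l==i],0))
E
```

```text
scene table z 0.0007017679134605492
[212 144  42  28 349] [ 0.5207 -0.3104  0.0596] 0.0725 yaw -18.7 len 0.188 mid [ 0.5187 -0.3097] hsv [ 27. 100. 152.]
[232 162  32  23 264] [ 0.549  -0.2252  0.0598] 0.0739 yaw -18.5 len 0.141 mid [ 0.5453 -0.2239] hsv [ 27.  99. 149.]
[208 205  41  39 724] [ 0.7619 -0.1597  0.0687] 0.075 yaw 81.4 len 0.129 mid [ 0.7621 -0.1588] hsv [ 17. 128. 161.]
side table z 0.0019229039828236871
[317 236  28  36 834] [ 0.7514 -0.1733  0.069 ] 0.075 yaw -99.4 len 0.131 mid [ 0.7535 -0.1608] hsv [ 14. 110. 171.]
[244 267  44  17 384] [ 0.5409 -0.2369  0.0601] 0.0701 yaw -17.7 len 0.137 mid [ 0.5398 -0.2365] hsv [ 25.  79. 163.]
[226 288  63  22 606] [ 0.5123 -0.3217  0.0603] 0.0708 yaw -18.3 len 0.187 mid [ 0.5101 -0.321 ] hsv [ 25.   79.  158.5]
```

View pics/a.png

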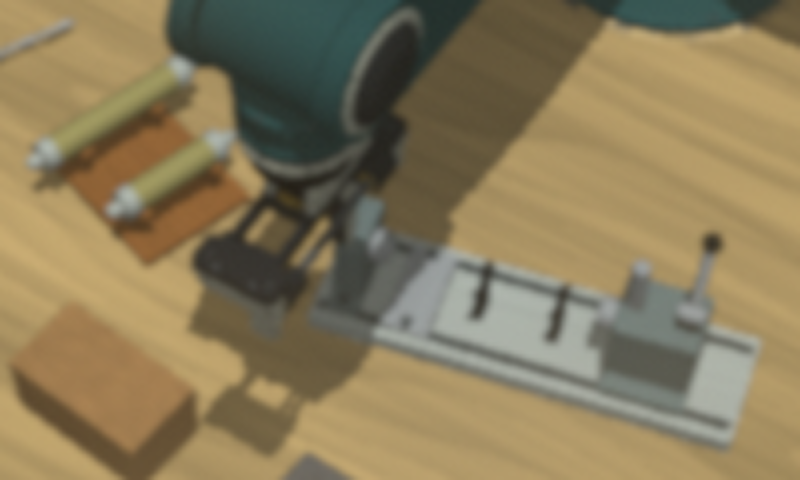

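View pics/b.png

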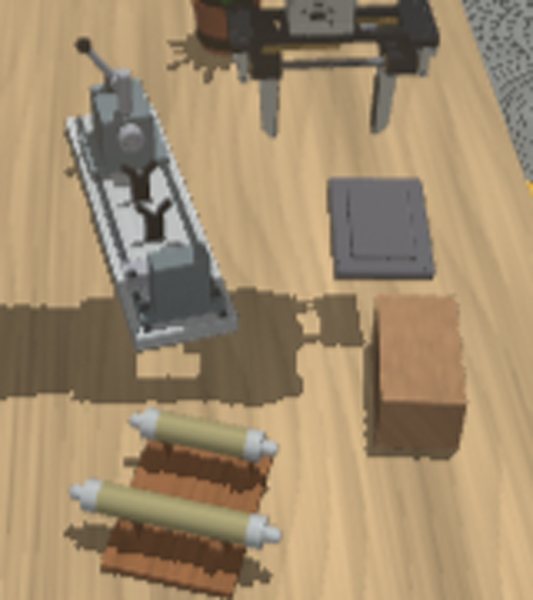

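Headstock sits in the outer slot: the bright steel plate shows in the inner one, between headstock and rests. So the long rod is the one that fits. Next I'll measure the bed.

```bash
python3 - <<'E'
from h import *
XS=[]
for n in('scene','side'):
    c=load(n+'0.npz');X=cloud(c);h=cv2.cvtColor(c['p'],cv2.COLOR_RGB2HSV)
    R=(c['d']>0)&(X[...,0]>.4)&(X[...,0]<.78)&(X[...,1]>-.17)&(X[...,1]<.35)
    m=R&(X[...,2]>.014)&(X[...,2]<.026)&(h[...,1]<70)
    k,l,s,cc=cv2.connectedComponentsWithStats(m.astype('uint8'));m=l==(1+s[1:,4].argmax())
    r=cv2.minAreaRect(X[m][:,:2].astype('float32'));print(n,'bed',r,np.median(X[m][:,2]),cv2.boxPoints(r).round(3).tolist())
    for nm,lo,hi in(('top98',.092,.104),('post',.135,.16)):
        q=R&(X[...,2]>lo)&(X[...,2]<hi)&(X[...,0]<.66)
        k,l,s,cc=cv2.connectedComponentsWithStats(q.astype('uint8'))
        for i in range(1,k):
            if s[i,4]>5:
                r=cv2.minAreaRect(X[l==i][:,:2].astype('float32'));print(nm,s[i].tolist(),X[l==i].mean(0).round(4),r)
E
```

```text
scene bed ((0.4981957972049713, 0.11874013394117355), (0.11882197856903076, 0.3795474171638489), 12.010993957519531) 0.020769650644287485 [[0.4009999930858612, 0.2919999957084656], [0.47999998927116394, -0.07900000363588333], [0.5960000157356262, -0.054999999701976776], [0.5170000195503235, 0.31700000166893005]]
top98 [288, 179, 15, 16, 85] [ 0.5334 -0.0326  0.0977] ((0.5312044620513916, -0.028598733246326447), (0.06197723373770714, 0.039807818830013275), 5.567979335784912)
top98 [355, 200, 28, 20, 235] [0.4839 0.2228 0.0982] ((0.47942841053009033, 0.2169293761253357), (0.06309328228235245, 0.08860573172569275), 12.872871398925781)
top98 [381, 204, 3, 4, 9] [0.446  0.2507 0.0977] ((0.44632476568222046, 0.2514067590236664), (0.012932926416397095, 0.006920761428773403), 47.29209899902344)
post [379, 193, 5, 8, 25] [0.4513 0.2417 0.1473] ((0.45286640524864197, 0.24228762090206146), (0.02127753756940365, 0.00933777540922165), 15.074605941772461)
post [363, 195, 5, 7, 30] [0.4834 0.1999 0.1489] ((0.4822990298271179, 0.198902890086174), (0.015566450543701649, 0.014633108861744404), 27.8703
[... 263 characters left out ...]
999999865889549], [0.5070000290870667, 0.3179999887943268]]
top98 [232, 168, 19, 16, 154] [0.4715 0.2115 0.0993] ((0.4719257950782776, 0.21988244354724884), (0.05957804620265961, 0.08007767796516418), 11.1276216506958)
top98 [249, 217, 19, 10, 132] [ 0.5275 -0.0431  0.0987] ((0.5265134572982788, -0.035988278687000275), (0.059937261044979095, 0.04738733917474747), 14.364958763122559)
post [231, 159, 6, 6, 19] [0.4464 0.2363 0.1481] ((0.446596622467041, 0.23797442018985748), (0.017723791301250458, 0.013814108446240425), 0.5609239339828491)
post [240, 165, 4, 7, 24] [0.4765 0.1943 0.1488] ((0.47542116045951843, 0.1983470469713211), (0.012199067510664463, 0.02235867828130722), 15.09469985961914)
```

Request:
play_rows:
  deltas:
    - {"grip":0,"tx":-0.038,"ty":0.032,"rz":0.042}
    - {"grip":0,"tx":-0.038,"ty":0.032,"rz":0.042}
    - {"grip":0,"tx":-0.038,"ty":0.032,"rz":0.042}
    - {"grip":0,"tx":-0.038,"ty":0.032,"rz":0.042}
    - {"grip":0,"tx":-0.037,"ty":0.031,"rz":0.043}
    - {"grip":0}
    - {"grip":0}
    - {"grip":0}
    - {"grip":0}
    - {"grip":0}
  grip_force: 40

```text
schema error: expected keys grip, tx, ty, tz, rx, ry, rz
```

```bash
python3 - <<'E'
from h import *
s=state();print(s['ee_pos'],s['tool_rot'].round(3),s['grip_width'])
for n in('wrist','scene'):
    c=grab(n,n+'1.npz');cv2.imwrite(f'pics/{n}1.png',c['p'][:,:,::-1])
c=load('wrist1.npz');print(c['camera_matrix'],c['position'],c['rotation'])
E
```

```text
[6.74825016e-01 3.21624227e-06 2.17974623e-01] [[ 1.    -0.001  0.   ]
 [-0.     0.     1.   ]
 [-0.001 -1.     0.   ]] 0.9994779746652067
[[303.14605124   0.         279.54090219]
 [  0.         303.14605124 214.99155542]
 [  0.           0.           1.        ]] [0.67586684 0.07146826 0.38189018] [[ 9.99995637e-01 -5.65605158e-04  2.89933041e-03]
 [-2.17205743e-04  9.64762379e-01  2.63122606e-01]
 [-2.94598841e-03 -2.63122088e-01  9.64758046e-01]]
```

View pics/wrist1.png

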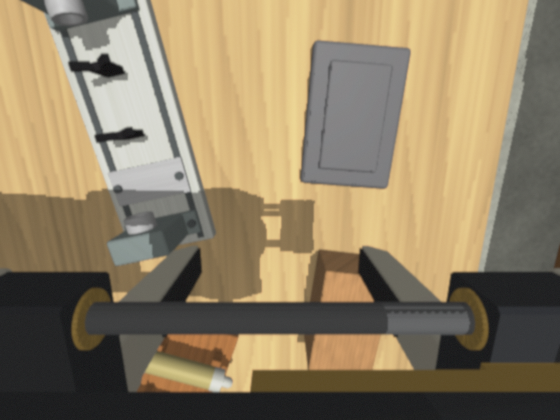

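The wrist view confirms the headstock in the outer slot (155,235), with the steel plate at (150,180) and the rests at (97,67) and (120,133). Every key has to be given in each row, so I'm resending the move.

Request:
play_rows:
  deltas:
    - {"grip":0,"tx":-0.038,"ty":0.032,"tz":0,"rx":0,"ry":0,"rz":0.042}
    - {"grip":0,"tx":-0.038,"ty":0.032,"tz":0,"rx":0,"ry":0,"rz":0.042}
    - {"grip":0,"tx":-0.038,"ty":0.032,"tz":0,"rx":0,"ry":0,"rz":0.042}
    - {"grip":0,"tx":-0.038,"ty":0.032,"tz":0,"rx":0,"ry":0,"rz":0.042}
    - {"grip":0,"tx":-0.037,"ty":0.031,"tz":0,"rx":0,"ry":0,"rz":0.043}
    - {"grip":0,"tx":0,"ty":0,"tz":0,"rx":0,"ry":0,"rz":0}
    - {"grip":0,"tx":0,"ty":0,"tz":0,"rx":0,"ry":0,"rz":0}
    - {"grip":0,"tx":0,"ty":0,"tz":0,"rx":0,"ry":0,"rz":0}
    - {"grip":0,"tx":0,"ty":0,"tz":0,"rx":0,"ry":0,"rz":0}
    - {"grip":0,"tx":0,"ty":0,"tz":0,"rx":0,"ry":0,"rz":0}
  grip_force: 40

```text
t: 1.45
ee_pos: [0.4863, 0.1587, 0.2184]
tool_rot: [[0.978, -0.0, -0.209], [0.209, -0.0, 0.978], [-0.0, -1.0, -0.0]]
force: [0.4, 0.2, 0.0]
grip_width: 0.012
```

```bash
python3 - <<'E'
from h import *
s=state();print(s['t'],s['ee_pos'],s['tool_rot'].round(3),s['grip_width'],s['force'])
c=grab('wrist','wrist2.npz');cv2.imwrite('pics/wrist2.png',c['p'][:,:,::-1])
X=cloud(c);b0=np.array([.495,.118]);by=np.array([-.2096,.978]);bx=np.array([.978,.2096])
R=(c['d']>0)&(abs((X[...,:2]-b0)@bx)<.09)&(abs((X[...,:2]-b0)@by)<.25)
for nm,lo,hi in(('bed',.015,.025),('top98',.094,.102),('post',.145,.165)):
    q=R&(X[...,2]>lo)&(X[...,2]<hi);k,l,st,_=cv2.connectedComponentsWithStats(q.astype('uint8'))
    for i in range(1,k):
        if st[i,4]>60:
            Q=X[l==i];r=cv2.minAreaRect(Q[:,:2].astype('float32'));m=np.array(r[0])-b0
            print(nm,st[i].tolist(),r,'z',np.median(Q[:,2]).round(4),'bedxy',(m@bx).round(4),(m@by).round(4))
E
```

```text
1.45 [0.48629994 0.15865388 0.21843491] [[ 0.978 -0.    -0.209]
 [ 0.209 -0.     0.978]
 [-0.    -1.    -0.   ]] 0.012097935684421173 [0.38541211 0.18576045 0.0355367 ]
bed [232, 62, 100, 209, 10233] ((0.4837098717689514, 0.18006758391857147), (0.1100478395819664, 0.24959459900856018), 12.00436782836914) z 0.0178 bedxy 0.002 0.0631
top98 [249, 99, 24, 7, 119] ((0.4493023455142975, 0.25044435262680054), (0.02061694674193859, 0.0052278852090239525), 12.079789161682129) z 0.0956 bedxy -0.0169 0.1391
top98 [250, 99, 66, 82, 3627] ((0.4752243757247925, 0.22146548330783844), (0.05943918228149414, 0.0726139098405838), 12.16849136352539) z 0.0957 bedxy 0.0023 0.1053
post [221, 96, 37, 27, 260] ((0.44101181626319885, 0.2363358736038208), (0.017671871930360794, 0.02178533934056759), 85.11180877685547) z 0.1544 bedxy -0.028 0.127
post [273, 166, 20, 21, 325] ((0.4803639054298401, 0.1972724348306656), (0.014766685664653778, 0.01515420712530613), 57.97556686401367) z 0.1506 bedxy 0.0023 0.0806
```

View pics/wrist2.png

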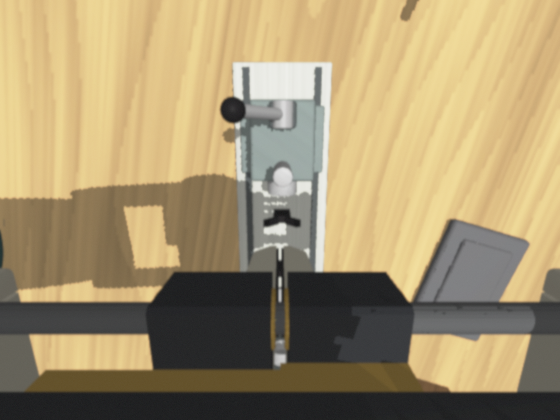

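Closed fingers are centred over the bed, and the post is at bed y≈0.081 (282,177). Lowering, then pushing the tailstock back.

Request:
play_rows:
  deltas:
    - {"grip":0,"tx":0,"ty":0,"tz":-0.035,"rx":0,"ry":0,"rz":0}
    - {"grip":0,"tx":0,"ty":0,"tz":-0.035,"rx":0,"ry":0,"rz":0}
    - {"grip":0,"tx":0,"ty":0,"tz":-0.03,"rx":0,"ry":0,"rz":0}
    - {"grip":0,"tx":-0.002,"ty":0.01,"tz":0,"rx":0,"ry":0,"rz":0}
    - {"grip":0,"tx":-0.002,"ty":0.01,"tz":0,"rx":0,"ry":0,"rz":0}
    - {"grip":0,"tx":-0.002,"ty":0.01,"tz":0,"rx":0,"ry":0,"rz":0}
    - {"grip":0,"tx":-0.002,"ty":0.01,"tz":0,"rx":0,"ry":0,"rz":0}
    - {"grip":0,"tx":-0.002,"ty":0.009,"tz":0,"rx":0,"ry":0,"rz":0}
    - {"grip":0,"tx":-0.002,"ty":0.009,"tz":0,"rx":0,"ry":0,"rz":0}
    - {"grip":0,"tx":0,"ty":0,"tz":0,"rx":0,"ry":0,"rz":0}

```text
t: 2.75
ee_pos: [0.4736, 0.2178, 0.1184]
tool_rot: [[0.978, -0.001, -0.21], [0.21, 0.0, 0.978], [-0.001, -1.0, 0.001]]
force: [-0.6, 0.3, -0.6]
grip_width: 0.005
```

Request:
play_rows:
  deltas:
    - {"grip":0,"tx":-0.001,"ty":0.003,"tz":0,"rx":0,"ry":0,"rz":0}
    - {"grip":0,"tx":0,"ty":0.002,"tz":0,"rx":0,"ry":0,"rz":0}
    - {"grip":0,"tx":0,"ty":0,"tz":0,"rx":0,"ry":0,"rz":0}
    - {"grip":0,"tx":0,"ty":0,"tz":0,"rx":0,"ry":0,"rz":0}
    - {"grip":0,"tx":0,"ty":0,"tz":0,"rx":0,"ry":0,"rz":0}
    - {"grip":0,"tx":0,"ty":0,"tz":0,"rx":0,"ry":0,"rz":0}
    - {"grip":0,"tx":0,"ty":0,"tz":0,"rx":0,"ry":0,"rz":0}
    - {"grip":0,"tx":0,"ty":0,"tz":0,"rx":0,"ry":0,"rz":0}
    - {"grip":0,"tx":0,"ty":0,"tz":0,"rx":0,"ry":0,"rz":0}
    - {"grip":0,"tx":0,"ty":0,"tz":0,"rx":0,"ry":0,"rz":0}

```text
t: 4.0
ee_pos: [0.473, 0.222, 0.1187]
tool_rot: [[0.978, 0.0, -0.209], [0.209, 0.0, 0.978], [0.0, -1.0, -0.0]]
force: [0.4, -0.3, 0.4]
grip_width: 0.004
```

Request:
play_rows:
  deltas:
    - {"grip":0,"tx":0.001,"ty":-0.005,"tz":0.03,"rx":0,"ry":0,"rz":0}
    - {"grip":0,"tx":0,"ty":0,"tz":0.05,"rx":0,"ry":0,"rz":0}
    - {"grip":0.06,"tx":0,"ty":0,"tz":0.05,"rx":0,"ry":0,"rz":0.088}
    - {"grip":0.06,"tx":0.01,"ty":-0.05,"tz":0,"rx":0,"ry":0,"rz":0.1}
    - {"grip":0.06,"tx":0.01,"ty":-0.05,"tz":0,"rx":0,"ry":0,"rz":0.1}
    - {"grip":0.06,"tx":0.01,"ty":-0.05,"tz":0,"rx":0,"ry":0,"rz":0.1}
    - {"grip":0.06,"tx":0.01,"ty":-0.05,"tz":0,"rx":0,"ry":0,"rz":0.1}
    - {"grip":0.06,"tx":0.01,"ty":-0.05,"tz":0,"rx":0,"ry":0,"rz":0.1}
    - {"grip":0.06,"tx":0.01,"ty":-0.05,"tz":0,"rx":0,"ry":0,"rz":0.1}
    - {"grip":0.06,"tx":0.01,"ty":-0.05,"tz":0,"rx":0,"ry":0,"rz":0.1}

```text
t: 5.25
ee_pos: [0.5441, -0.1347, 0.2488]
tool_rot: [[0.538, 0.0, -0.843], [0.843, 0.0, 0.538], [0.0, -1.0, -0.0]]
force: [0.8, 0.6, 0.3]
grip_width: 0.642
```

Request:
play_rows:
  deltas:
    - {"grip":0.06,"tx":0.012,"ty":-0.05,"tz":0,"rx":0,"ry":0,"rz":0.1}
    - {"grip":0.06,"tx":0.012,"ty":-0.05,"tz":0,"rx":0,"ry":0,"rz":0.1}
    - {"grip":0.06,"tx":0.012,"ty":-0.05,"tz":0,"rx":0,"ry":0,"rz":0.05}
    - {"grip":0.06,"tx":0.01,"ty":-0.05,"tz":0,"rx":0,"ry":0,"rz":0}
    - {"grip":0.06,"tx":0,"ty":-0.007,"tz":0,"rx":0,"ry":0,"rz":0}
    - {"grip":0.06,"tx":0,"ty":0,"tz":0,"rx":0,"ry":0,"rz":0}
    - {"grip":0.06,"tx":0,"ty":0,"tz":0,"rx":0,"ry":0,"rz":0}
    - {"grip":0.06,"tx":0,"ty":0,"tz":0,"rx":0,"ry":0,"rz":0}
    - {"grip":0.06,"tx":0,"ty":0,"tz":0,"rx":0,"ry":0,"rz":0}
    - {"grip":0.06,"tx":0,"ty":0,"tz":0,"rx":0,"ry":0,"rz":0}

```text
t: 6.5
ee_pos: [0.59, -0.3397, 0.2488]
tool_rot: [[0.316, 0.0, -0.949], [0.949, -0.0, 0.316], [-0.0, -1.0, -0.0]]
force: [-0.6, 0.6, -0.1]
grip_width: 0.642
```

```bash
python3 - <<'E'
from h import *
s=state();print(s['t'],s['ee_pos'],s['tool_rot'].round(3),s['grip_width'],s['joints'].round(1))
W=grab('wrist','wrist3.npz');cv2.imwrite('pics/wrist3.png',W['p'][:,:,::-1])
c=grab('scene','scene3.npz')
b0=np.array([.497,.117]);by=np.array([-.2096,.978]);bx=np.array([.978,.2096])
X=cloud(c);q=(c['d']>0)&(X[...,2]>.135)&(X[...,2]<.16)&(abs((X[...,:2]-b0)@bx)<.05)&(abs((X[...,:2]-b0)@by)<.2)
k,l,st,_=cv2.connectedComponentsWithStats(q.astype('uint8'))
for i in range(1,k):
    if st[i,4]>5: m=X[l==i].mean(0)[:2]-b0;print('scene post/knob bedxy',m@bx,m@by,st[i,4])
X=cloud(W);h=cv2.cvtColor(W['p'],cv2.COLOR_RGB2HSV)
q=(W['d']>0)&(X[...,2]>.045)&(X[...,2]<.075)&(X[...,1]<-.15)&(X[...,0]<.66)
k,l,st,_=cv2.connectedComponentsWithStats(q.astype('uint8'))
for i in range(1,k):
    if st[i,4]>150:
        Q=X[l==i];m=Q.mean(0);V=np.linalg.svd(Q[:,:2]-m[:2],full_matrices=False)[2][0];V*=np.sign(V[0]);e=(Q[:,:2]-m[:2])@V
        print(st[i].tolist(),m.round(4),'ztop',np.percentile(Q[:,2],98).round(4),'yaw',np.degrees(np.arctan2(V[1],V[0])).round(2),'-x end',(m[:2]+V*e.min()).round(4),'len',np.ptp(e).round(4))
E
```

```text
6.5 [ 0.59003711 -0.33970703  0.24876879] [[ 0.316  0.    -0.949]
 [ 0.949 -0.     0.316]
 [-0.    -1.    -0.   ]] 0.6419296715655383 [ -32.1    7.    79.4   -0.    93.5 -103.7]
scene post/knob bedxy -0.017755891349379653 0.17387026176942777 24
scene post/knob bedxy 0.0038394709340377683 0.12584937977916624 31
[265, 33, 28, 174, 3916] [ 0.5084 -0.3148  0.0585] ztop 0.0627 yaw -18.49 -x end [ 0.424  -0.2866] len 0.1895
[342, 60, 32, 128, 2856] [ 0.54  -0.233  0.058] ztop 0.0626 yaw -18.56 -x end [ 0.4766 -0.2118] len 0.14
```

View pics/wrist3.png

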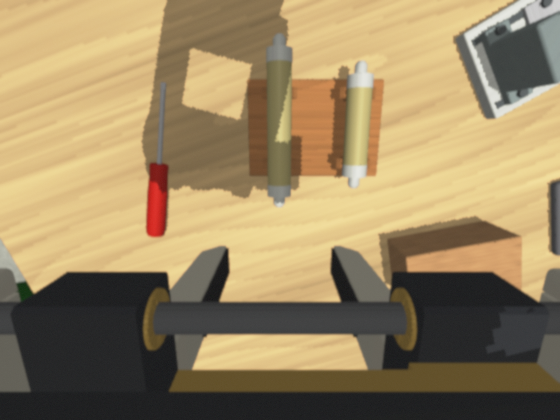

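Both rods are clear here: the long rod lies at (280,30–205) and the short one at (357,60–187). Long rod middle is (0.514,-0.317), with length and yaw as expected. Descending and gripping.

Request:
play_rows:
  deltas:
    - {"grip":0.06,"tx":-0.047,"ty":0.015,"tz":0,"rx":0,"ry":0,"rz":0}
    - {"grip":0.06,"tx":-0.046,"ty":0.014,"tz":0,"rx":0,"ry":0,"rz":0}
    - {"grip":0.06,"tx":0,"ty":0,"tz":-0.04,"rx":0,"ry":0,"rz":0}
    - {"grip":0.06,"tx":0,"ty":0,"tz":-0.04,"rx":0,"ry":0,"rz":0}
    - {"grip":0.06,"tx":0,"ty":0,"tz":-0.04,"rx":0,"ry":0,"rz":0}
    - {"grip":0.06,"tx":0,"ty":0,"tz":-0.035,"rx":0,"ry":0,"rz":0}
    - {"grip":0.06,"tx":0,"ty":0,"tz":-0.03,"rx":0,"ry":0,"rz":0}
    - {"grip":0.06,"tx":0,"ty":0,"tz":-0.02,"rx":0,"ry":0,"rz":0}
    - {"grip":0.06,"tx":0,"ty":0,"tz":-0.013,"rx":0,"ry":0,"rz":0}
    - {"grip":0.06,"tx":0,"ty":0,"tz":0,"rx":0,"ry":0,"rz":0}

```text
t: 7.85
ee_pos: [0.4969, -0.3109, 0.0303]
tool_rot: [[0.316, -0.001, -0.949], [0.949, 0.0, 0.316], [0.0, -1.0, 0.001]]
force: [0.6, -0.6, -0.2]
grip_width: 0.644
```

Request:
play_rows:
  deltas:
    - {"grip":0,"tx":0,"ty":0,"tz":0,"rx":0,"ry":0,"rz":0}
    - {"grip":0,"tx":0,"ty":0,"tz":0,"rx":0,"ry":0,"rz":0}
    - {"grip":0,"tx":0,"ty":0,"tz":0,"rx":0,"ry":0,"rz":0}
    - {"grip":0,"tx":0,"ty":0,"tz":0,"rx":0,"ry":0,"rz":0}
    - {"grip":0,"tx":0,"ty":0,"tz":0,"rx":0,"ry":0,"rz":0}
    - {"grip":0,"tx":0,"ty":0,"tz":0,"rx":0,"ry":0,"rz":0}
    - {"grip":0,"tx":0,"ty":0,"tz":0.005,"rx":0,"ry":0,"rz":0}
    - {"grip":0,"tx":0,"ty":0,"tz":0.005,"rx":0,"ry":0,"rz":0}
    - {"grip":0,"tx":0,"ty":0,"tz":0.01,"rx":0,"ry":0,"rz":0}
    - {"grip":0,"tx":0,"ty":0,"tz":0.02,"rx":0,"ry":0,"rz":0}
  grip_force: 50

```text
t: 9.1
ee_pos: [0.4967, -0.3109, 0.0712]
tool_rot: [[0.316, -0.001, -0.949], [0.949, 0.001, 0.316], [0.0, -1.0, 0.001]]
force: [0.8, 0.5, -1.7]
grip_width: 0.285
```

Request:
play_rows:
  deltas:
    - {"grip":0,"tx":0,"ty":0,"tz":0.035,"rx":0,"ry":0,"rz":0}
    - {"grip":0,"tx":0,"ty":0,"tz":0.04,"rx":0,"ry":0,"rz":0}
    - {"grip":0,"tx":0,"ty":0.015,"tz":0.025,"rx":0,"ry":0,"rz":-0.05}
    - {"grip":0,"tx":0,"ty":0.03,"tz":0,"rx":0,"ry":0,"rz":-0.08}
    - {"grip":0,"tx":0,"ty":0.045,"tz":0,"rx":0,"ry":0,"rz":-0.1}
    - {"grip":0,"tx":0,"ty":0.045,"tz":0,"rx":0,"ry":0,"rz":-0.1}
    - {"grip":0,"tx":0,"ty":0.045,"tz":0,"rx":0,"ry":0,"rz":-0.1}
    - {"grip":0,"tx":0,"ty":0.045,"tz":0,"rx":0,"ry":0,"rz":-0.1}
    - {"grip":0,"tx":0,"ty":0.045,"tz":0,"rx":0,"ry":0,"rz":-0.1}
    - {"grip":0,"tx":0,"ty":0.045,"tz":0,"rx":0,"ry":0,"rz":-0.1}

```text
t: 10.35
ee_pos: [0.4969, 0.0054, 0.1722]
tool_rot: [[0.87, 0.002, -0.493], [0.493, -0.0, 0.87], [0.001, -1.0, -0.001]]
force: [-0.5, 0.2, -2.2]
grip_width: 0.288
```

Request:
play_rows:
  deltas:
    - {"grip":0,"tx":0.001,"ty":0.035,"tz":0,"rx":0,"ry":0,"rz":-0.1}
    - {"grip":0,"tx":0.001,"ty":0.03,"tz":0,"rx":0,"ry":0,"rz":-0.1}
    - {"grip":0,"tx":0.001,"ty":0.02,"tz":0,"rx":0,"ry":0,"rz":-0.08}
    - {"grip":0,"tx":0.001,"ty":0.014,"tz":0,"rx":0,"ry":0,"rz":-0.028}
    - {"grip":0,"tx":0,"ty":0,"tz":0,"rx":0,"ry":0,"rz":0}
    - {"grip":0,"tx":0,"ty":0,"tz":0,"rx":0,"ry":0,"rz":0}
    - {"grip":0,"tx":0,"ty":0,"tz":0,"rx":0,"ry":0,"rz":0}
    - {"grip":0,"tx":0,"ty":0,"tz":0,"rx":0,"ry":0,"rz":0}
    - {"grip":0,"tx":0,"ty":0,"tz":0,"rx":0,"ry":0,"rz":0}
    - {"grip":0,"tx":0,"ty":0,"tz":0,"rx":0,"ry":0,"rz":0}

```text
t: 11.6
ee_pos: [0.501, 0.1029, 0.1706]
tool_rot: [[0.978, -0.0, -0.209], [0.209, -0.0, 0.978], [-0.0, -1.0, 0.0]]
force: [0.4, -1.0, -1.4]
grip_width: 0.288
```

```bash
python3 - <<'E'
from h import *
s=state();print(s['t'],s['ee_pos'],s['tool_rot'].round(4).tolist(),s['grip_width'],s['force'])
b0=np.array([.497,.117]);by=np.array([-.2093,.9778]);bx=np.array([.9778,.2093]);m=s['ee_pos'][:2]-b0;print('tcp bed',m@bx,m@by)
W=grab('wrist','wrist4.npz');S=grab('side','side4.npz')
A=cv2.resize(S['p'][130:290,180:340],(480,480),interpolation=cv2.INTER_CUBIC)
cv2.imwrite('pics/c.png',np.hstack([cv2.resize(W['p'][:,140:420],(320,480)),A])[:,:,::-1])
X=cloud(W);B=np.dstack([(X[...,:2]-b0)@bx,(X[...,:2]-b0)@by,X[...,2]]);R=(W['d']>0)&(abs(B[...,0])<.1)&(abs(B[...,1])<.25)
for nm,lo,hi in(('bed',.015,.025),('top98',.094,.102),('post',.145,.165),('rod',.18,.22)):
    q=R&(X[...,2]>lo)&(X[...,2]<hi);k,l,st,_=cv2.connectedComponentsWithStats(q.astype('uint8'))
    for i in range(1,k):
        if st[i,4]>60:
            Q=B[l==i].astype('float32');r=cv2.minAreaRect(Q[:,:2]);print(nm,st[i].tolist(),np.round(r[0],4),np.round(r[1],4),round(r[2],2),'z',np.percentile(Q[:,2],[50,98]).round(4))
E
```

```text
11.6 [0.5010161  0.10287329 0.1706484 ] [[0.9779, -0.0001, -0.2093], [0.2093, -0.0, 0.9779], [-0.0, -1.0, 0.0]] 0.28798690309086006 [ 0.4132932  -0.95937918 -1.35829752]
tcp bed 0.0009702173483014127 -0.01465366572851684Traceback (most recent call last):
  File "<stdin>", line 12, in <module>
cv2.error: OpenCV(4.12.0) /io/opencv/modules/imgproc/src/convhull.cpp:143: error: (-215:Assertion failed) total >= 0 && (depth == CV_32F || depth == CV_32S) in function 'convexHull'
```

View pics/c.png

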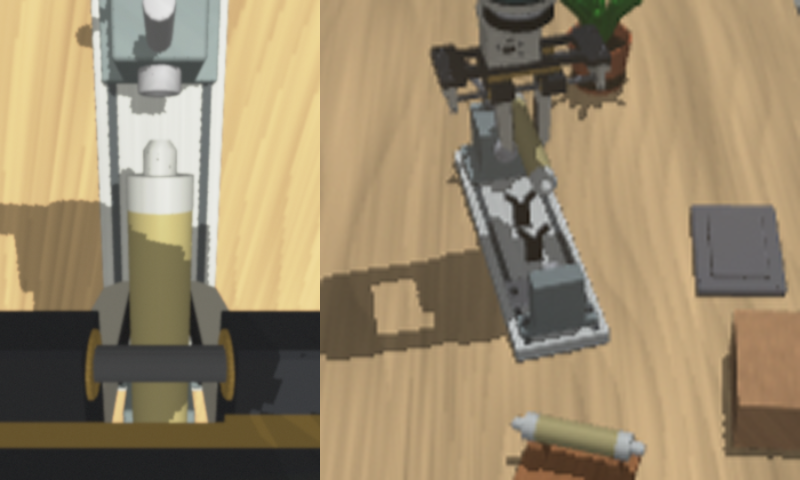

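The rod is held level and parallel to the bed, its free nose (160,150 in the left panel) in line with the tail socket (158,78). I'll rerun the measurement on the saved picture.

```bash
python3 - <<'E'
from h import *
b0=np.array([.497,.117]);by=np.array([-.2093,.9778]);bx=np.array([.9778,.2093]);W=load('wrist4.npz')
X=cloud(W);B=np.dstack([(X[...,:2]-b0)@bx,(X[...,:2]-b0)@by,X[...,2]]);R=(W['d']>0)&(abs(B[...,0])<.1)&(abs(B[...,1])<.25)
for nm,lo,hi in(('bed',.015,.025),('top98',.094,.102),('socket',.08,.091),('post',.145,.165),('rod',.18,.22)):
    q=R&(X[...,2]>lo)&(X[...,2]<hi);k,l,st,_=cv2.connectedComponentsWithStats(q.astype('uint8'))
    for i in range(1,k):
        if st[i,4]>60:
            Q=np.ascontiguousarray(B[l==i],dtype='float32');r=cv2.minAreaRect(np.ascontiguousarray(Q[:,:2]));print(nm,st[i].tolist(),'lo',Q.min(0).round(4)[:2],'hi',Q.max(0).round(4)[:2],round(r[2],2),'z',np.percentile(Q[:,2],[50,98]).round(4))
E
```

```text
bed [219, 0, 121, 251, 12745] lo [-0.0548 -0.0704] hi [0.0556 0.1736] 89.88 z [0.0179 0.0203]
top98 [236, 0, 86, 54, 3266] lo [-0.0289  0.1115] hi [0.0302 0.1446] 0.08 z [0.0957 0.0974]
top98 [248, 357, 8, 12, 85] lo [-0.0289 -0.1595] hi [-0.0219 -0.147 ] 88.05 z [0.0955 0.097 ]
socket [240, 53, 79, 28, 1005] lo [-0.0281  0.0954] hi [0.0294 0.1127] 0.14 z [0.0858 0.0903]
post [264, 0, 30, 22, 524] lo [-0.0072  0.1155] hi [0.0085 0.1247] 88.33 z [0.1503 0.1521]
rod [220, 122, 120, 179, 11231] lo [-0.0275 -0.0299] hi [0.03   0.0613] 15.12 z [0.1995 0.2156]
rod [255, 334, 50, 35, 1699] lo [-0.0127 -0.0728] hi [ 0.0151 -0.042 ] 89.84 z [0.1994 0.2017]
```

Request:
play_rows:
  deltas:
    - {"grip":0,"tx":-0.0017,"ty":0.0047,"tz":-0.02,"rx":0,"ry":0,"rz":0}
    - {"grip":0,"tx":0,"ty":0,"tz":-0.035,"rx":0,"ry":0,"rz":0}
    - {"grip":0,"tx":0,"ty":0,"tz":-0.03,"rx":0,"ry":0,"rz":0}
    - {"grip":0,"tx":0,"ty":0,"tz":-0.013,"rx":0,"ry":0,"rz":0}
    - {"grip":0,"tx":0,"ty":0,"tz":-0.006,"rx":0,"ry":0,"rz":0}
    - {"grip":0,"tx":0,"ty":0,"tz":-0.004,"rx":0,"ry":0,"rz":0}
    - {"grip":0,"tx":0,"ty":0,"tz":-0.003,"rx":0,"ry":0,"rz":0}
    - {"grip":0,"tx":0,"ty":0,"tz":-0.002,"rx":0,"ry":0,"rz":0}
    - {"grip":0,"tx":0,"ty":0,"tz":0,"rx":0,"ry":0,"rz":0}
    - {"grip":0,"tx":0,"ty":0,"tz":0,"rx":0,"ry":0,"rz":0}

```text
t: 12.95
ee_pos: [0.4994, 0.1077, 0.0579]
tool_rot: [[0.978, 0.0, -0.209], [0.209, 0.0, 0.978], [0.0, -1.0, 0.0]]
force: [0.4, -0.2, -2.6]
grip_width: 0.288
```

Request:
play_rows:
  deltas:
    - {"grip":0,"tx":0,"ty":0,"tz":-0.001,"rx":0,"ry":0,"rz":0}
    - {"grip":0,"tx":0,"ty":0,"tz":-0.001,"rx":0,"ry":0,"rz":0}
    - {"grip":0,"tx":0,"ty":0,"tz":-0.0005,"rx":0,"ry":0,"rz":0}
    - {"grip":0,"tx":0,"ty":0,"tz":0,"rx":0,"ry":0,"rz":0}
    - {"grip":0,"tx":0,"ty":0,"tz":0,"rx":0,"ry":0,"rz":0}
    - {"grip":0,"tx":0,"ty":0,"tz":0,"rx":0,"ry":0,"rz":0}
    - {"grip":0,"tx":0,"ty":0,"tz":0,"rx":0,"ry":0,"rz":0}
    - {"grip":0,"tx":0,"ty":0,"tz":0,"rx":0,"ry":0,"rz":0}
    - {"grip":0,"tx":0,"ty":0,"tz":0,"rx":0,"ry":0,"rz":0}
    - {"grip":0,"tx":0,"ty":0,"tz":0,"rx":0,"ry":0,"rz":0}

```text
t: 14.2
ee_pos: [0.4995, 0.1077, 0.056]
tool_rot: [[0.978, 0.0, -0.209], [0.209, 0.0, 0.978], [0.0, -1.0, 0.0]]
force: [-5.5, -0.2, 7.6]
grip_width: 0.288
```

Contact at the expected height (TCP 0.056). Opening slowly and rising.

Request:
play_rows:
  deltas:
    - {"grip":0.035,"tx":0,"ty":0,"tz":0,"rx":0,"ry":0,"rz":0}
    - {"grip":0.04,"tx":0,"ty":0,"tz":0,"rx":0,"ry":0,"rz":0}
    - {"grip":0.055,"tx":0,"ty":0,"tz":0,"rx":0,"ry":0,"rz":0}
    - {"grip":0.055,"tx":0,"ty":0,"tz":0,"rx":0,"ry":0,"rz":0}
    - {"grip":0.055,"tx":0,"ty":0,"tz":0.01,"rx":0,"ry":0,"rz":0}
    - {"grip":0.055,"tx":0,"ty":0,"tz":0.03,"rx":0,"ry":0,"rz":0}
    - {"grip":0.055,"tx":0,"ty":0,"tz":0.045,"rx":0,"ry":0,"rz":0}
    - {"grip":0.055,"tx":0,"ty":0,"tz":0.045,"rx":0,"ry":0,"rz":0}
    - {"grip":0.055,"tx":0,"ty":0,"tz":0.03,"rx":0,"ry":0,"rz":0}
    - {"grip":0.055,"tx":0,"ty":0,"tz":0,"rx":0,"ry":0,"rz":0}

```text
t: 15.45
ee_pos: [0.5001, 0.1078, 0.2183]
tool_rot: [[0.978, 0.004, -0.209], [0.209, 0.001, 0.978], [0.004, -1.0, -0.0]]
force: [-0.9, -0.7, -0.9]
grip_width: 0.59
```

```bash
cat > m.py <<'E'
from h import *
import sys
b0=np.array([.4975,.117]);by=np.array([-.2093,.9778]);bx=np.array([.9778,.2093])
s=state();m=s['ee_pos'][:2]-b0;print(s['t'],'tcp bed',m@bx,m@by,s['ee_pos'],s['force'])
for n in sys.argv[1:]:
    W=grab(n,n+'_l.npz');cv2.imwrite(f'pics/{n}_{s["t"]:.0f}.png',W['p'][:,:,::-1])
    X=cloud(W);B=np.dstack([(X[...,:2]-b0)@bx,(X[...,:2]-b0)@by,X[...,2]]);R=(W['d']>0)&(abs(B[...,0])<.06)&(abs(B[...,1])<.19)
    for nm,lo,hi in(('top98',.094,.102),('rod+sock',.078,.092),('post',.140,.185)):
        q=R&(X[...,2]>lo)&(X[...,2]<hi);k,l,st,_=cv2.connectedComponentsWithStats(q.astype('uint8'))
        for i in range(1,k):
            if st[i,4]>15:
                Q=B[l==i];print(n,nm,st[i].tolist(),'lo',Q.min(0).round(4)[:2],'hi',Q.max(0).round(4)[:2],'mean',Q.mean(0).round(4))
E
python3 m.py wrist scene
```

```text
15.45 tcp bed 0.0005942887134168758 -0.009523358230602925 [0.50007459 0.10781152 0.21830886] [-0.90040402 -0.70466783 -0.93023029]
wrist top98 [243, 0, 72, 74, 4102] lo [-0.0297  0.1117] hi [0.0299 0.1673] mean [0.     0.1407 0.0958]
wrist top98 [252, 334, 53, 18, 941] lo [-0.0296 -0.1745] hi [ 0.0284 -0.1505] mean [-0.0006 -0.1624  0.0957]
wrist rod+sock [246, 73, 66, 22, 711] lo [-0.0287  0.0958] hi [0.0291 0.1128] mean [1.000e-04 1.055e-01 8.510e-02]
wrist rod+sock [265, 129, 28, 172, 3908] lo [-0.0133 -0.12  ] hi [0.0134 0.065 ] mean [-0.0002 -0.0209  0.0842]
wrist post [267, 27, 23, 29, 513] lo [-0.0078  0.1157] hi [0.0077 0.1311] mean [0.0002 0.1227 0.1498]
scene top98 [288, 178, 13, 16, 87] lo [-0.0311 -0.1731] hi [ 0.0348 -0.1449] mean [ 0.0023 -0.1593  0.0983]
scene top98 [370, 203, 24, 20, 165] lo [-0.0298  0.1097] hi [0.0367 0.1875] mean [0.009  0.15   0.0981]
scene rod+sock [288, 187, 16, 11, 55] lo [-0.0125 -0.1738] hi [ 0.0344 -0.1309] mean [ 0.0137 -0.1468  0.086 ]
scene rod+sock [305, 190, 54, 19, 326] lo [-0.014  -0.1213] hi [0.0182 0.068 ] mean [ 0.0049 -0.0251  0.0856]
scene rod+sock [366, 207, 7, 8, 28] lo [-0.009   0.0978] hi [0.0172 0.1135] mean [0.0055 0.1055 0.0871]
scene rod+sock [370, 216, 22, 9, 48] lo [0.0263 0.1145] hi [0.0348 0.186 ] mean [0.0297 0.1496 0.0848]
scene post [392, 191, 7, 14, 47] lo [-0.0404  0.1649] hi [-0.0069  0.1819] mean [-0.0248  0.1738  0.1601]
scene post [375, 198, 6, 6, 25] lo [-0.008   0.1189] hi [0.0127 0.1336] mean [0.0038 0.1259 0.1517]
```

The rod rests centred: lateral offset -0.2 mm, spanning bed y -0.120 to 0.065, top at rod height. Next I'll close the fingers, drop in behind the post and push the tailstock up.

Request:
play_rows:
  deltas:
    - {"grip":0,"tx":-0.011,"ty":0.051,"tz":0,"rx":0,"ry":0,"rz":0}
    - {"grip":0,"tx":-0.011,"ty":0.051,"tz":0,"rx":0,"ry":0,"rz":0}
    - {"grip":0,"tx":-0.011,"ty":0.051,"tz":0,"rx":0,"ry":0,"rz":0}
    - {"grip":0,"tx":0,"ty":0,"tz":0,"rx":0,"ry":0,"rz":0}
    - {"grip":0,"tx":0,"ty":0,"tz":-0.03,"rx":0,"ry":0,"rz":0}
    - {"grip":0,"tx":0,"ty":0,"tz":-0.03,"rx":0,"ry":0,"rz":0}
    - {"grip":0,"tx":0,"ty":0,"tz":-0.03,"rx":0,"ry":0,"rz":0}
    - {"grip":0,"tx":0,"ty":0,"tz":-0.006,"rx":0,"ry":0,"rz":0}
    - {"grip":0,"tx":0,"ty":0,"tz":0,"rx":0,"ry":0,"rz":0}
    - {"grip":0,"tx":0,"ty":0,"tz":0,"rx":0,"ry":0,"rz":0}

```text
t: 16.8
ee_pos: [0.4668, 0.2607, 0.1204]
tool_rot: [[0.978, 0.001, -0.209], [0.209, 0.001, 0.978], [0.001, -1.0, 0.0]]
force: [0.1, 0.6, 0.7]
grip_width: 0.007
```

Request:
play_rows:
  deltas:
    - {"grip":0,"tx":0.001,"ty":-0.005,"tz":0,"rx":0,"ry":0,"rz":0}
    - {"grip":0,"tx":0.001,"ty":-0.005,"tz":0,"rx":0,"ry":0,"rz":0}
    - {"grip":0,"tx":0.001,"ty":-0.005,"tz":0,"rx":0,"ry":0,"rz":0}
    - {"grip":0,"tx":0.001,"ty":-0.005,"tz":0,"rx":0,"ry":0,"rz":0}
    - {"grip":0,"tx":0.001,"ty":-0.005,"tz":0,"rx":0,"ry":0,"rz":0}
    - {"grip":0,"tx":0.001,"ty":-0.005,"tz":0,"rx":0,"ry":0,"rz":0}
    - {"grip":0,"tx":0.001,"ty":-0.005,"tz":0,"rx":0,"ry":0,"rz":0}
    - {"grip":0,"tx":0.001,"ty":-0.005,"tz":0,"rx":0,"ry":0,"rz":0}
    - {"grip":0,"tx":0.001,"ty":-0.003,"tz":0,"rx":0,"ry":0,"rz":0}
    - {"grip":0,"tx":0,"ty":0,"tz":0,"rx":0,"ry":0,"rz":0}

```text
t: 18.05
ee_pos: [0.4752, 0.2172, 0.1189]
tool_rot: [[0.978, -0.001, -0.209], [0.209, -0.001, 0.978], [-0.001, -1.0, -0.001]]
force: [0.4, -0.0, 0.9]
grip_width: 0.004
```

```bash
python3 m.py scene
```

```text
18.05 tcp bed -0.0008755521527738092 0.1026574920705657 [0.47515542 0.21720533 0.11885109] [ 0.36643908 -0.02915562  0.86434257]
scene top98 [288, 179, 13, 15, 90] lo [-0.029  -0.1739] hi [ 0.0321 -0.1452] mean [ 0.0021 -0.1585  0.098 ]
scene top98 [359, 209, 23, 11, 82] lo [0.0097 0.0747] hi [0.0369 0.1477] mean [0.0231 0.1129 0.098 ]
scene rod+sock [297, 184, 7, 11, 34] lo [-0.0201 -0.1477] hi [ 0.017  -0.1306] mean [ 0.0023 -0.1395  0.0855]
scene rod+sock [305, 190, 55, 22, 315] lo [-0.0147 -0.1206] hi [0.0219 0.0725] mean [ 0.0055 -0.0215  0.0855]
scene rod+sock [288, 192, 9, 5, 21] lo [ 0.0211 -0.1739] hi [ 0.0378 -0.1471] mean [ 0.0285 -0.1603  0.0834]
scene rod+sock [358, 213, 23, 9, 58] lo [0.0237 0.0743] hi [0.0375 0.1482] mean [0.0299 0.1092 0.0855]
```

Request:
play_rows:
  deltas:
    - {"grip":0,"tx":0,"ty":-0.003,"tz":0,"rx":0,"ry":0,"rz":0}
    - {"grip":0,"tx":0.001,"ty":-0.003,"tz":0,"rx":0,"ry":0,"rz":0}
    - {"grip":0,"tx":0.001,"ty":-0.003,"tz":0,"rx":0,"ry":0,"rz":0}
    - {"grip":0,"tx":0,"ty":-0.003,"tz":0,"rx":0,"ry":0,"rz":0}
    - {"grip":0,"tx":0.001,"ty":-0.003,"tz":0,"rx":0,"ry":0,"rz":0}
    - {"grip":0,"tx":0.001,"ty":-0.003,"tz":0,"rx":0,"ry":0,"rz":0}
    - {"grip":0,"tx":0,"ty":-0.002,"tz":0,"rx":0,"ry":0,"rz":0}
    - {"grip":0,"tx":0,"ty":0,"tz":0,"rx":0,"ry":0,"rz":0}
    - {"grip":0,"tx":0,"ty":0,"tz":0,"rx":0,"ry":0,"rz":0}
    - {"grip":0,"tx":0,"ty":0,"tz":0,"rx":0,"ry":0,"rz":0}

```text
t: 19.35
ee_pos: [0.4791, 0.1977, 0.1189]
tool_rot: [[0.978, -0.001, -0.21], [0.21, -0.0, 0.978], [-0.001, -1.0, 0.0]]
force: [-0.8, 3.2, -2.5]
grip_width: 0.01
```

```bash
python3 m.py scene
```

```text
19.35 tcp bed -0.001072881896022327 0.0827753860796023 [0.4791242  0.19772134 0.11891599] [-0.75285847  3.22576    -2.54203167]
scene top98 [288, 178, 13, 17, 90] lo [-0.0289 -0.1744] hi [ 0.0346 -0.1456] mean [ 0.0017 -0.1597  0.0981]
scene top98 [353, 202, 26, 16, 89] lo [-0.0297  0.0545] hi [0.0347 0.1283] mean [0.019  0.0985 0.0979]
scene rod+sock [288, 184, 66, 26, 350] lo [-0.0207 -0.1736] hi [0.0333 0.0525] mean [ 0.0061 -0.0585  0.0858]
scene rod+sock [353, 210, 21, 11, 50] lo [0.0238 0.0553] hi [0.036  0.1263] mean [0.0296 0.09   0.0848]
scene post [375, 187, 6, 12, 18] lo [-0.037   0.1132] hi [-0.01    0.1225] mean [-0.0249  0.1185  0.1579]
```

Request:
play_rows:
  deltas:
    - {"grip":0,"tx":0,"ty":-0.001,"tz":0,"rx":0,"ry":0,"rz":0}
    - {"grip":0,"tx":0,"ty":-0.001,"tz":0,"rx":0,"ry":0,"rz":0}
    - {"grip":0,"tx":0.001,"ty":-0.001,"tz":0,"rx":0,"ry":0,"rz":0}
    - {"grip":0,"tx":0,"ty":-0.001,"tz":0,"rx":0,"ry":0,"rz":0}
    - {"grip":0,"tx":0,"ty":-0.001,"tz":0,"rx":0,"ry":0,"rz":0}
    - {"grip":0,"tx":0,"ty":0,"tz":0,"rx":0,"ry":0,"rz":0}
    - {"grip":0,"tx":0,"ty":0,"tz":0,"rx":0,"ry":0,"rz":0}
    - {"grip":0,"tx":0,"ty":0,"tz":0,"rx":0,"ry":0,"rz":0}
    - {"grip":0,"tx":0,"ty":0,"tz":0,"rx":0,"ry":0,"rz":0}
    - {"grip":0,"tx":0,"ty":0,"tz":0,"rx":0,"ry":0,"rz":0}

```text
t: 20.65
ee_pos: [0.48, 0.1942, 0.1191]
tool_rot: [[0.978, -0.0, -0.21], [0.21, 0.003, 0.978], [0.0, -1.0, 0.003]]
force: [-0.8, 17.1, -4.1]
grip_width: 0.002
```

```bash
python3 m.py scene | grep -v head
```

```text
20.65 tcp bed -0.0009245617260117966 0.07912301812487546 [0.48003376 0.19418075 0.11911048] [-0.76894508 17.09621836 -4.07838851]
scene top98 [288, 178, 13, 16, 83] lo [-0.0304 -0.1734] hi [ 0.0336 -0.1423] mean [ 0.0028 -0.1593  0.0982]
scene top98 [352, 207, 23, 11, 87] lo [0.0112 0.052 ] hi [0.0338 0.125 ] mean [0.024  0.0899 0.0982]
scene rod+sock [288, 187, 65, 23, 347] lo [-0.0131 -0.1743] hi [0.0327 0.0493] mean [ 0.0067 -0.0589  0.086 ]
scene rod+sock [352, 211, 21, 10, 51] lo [0.0265 0.0538] hi [0.035  0.1233] mean [0.0305 0.0875 0.0852]
scene post [373, 187, 7, 12, 22] lo [-0.037   0.1081] hi [-0.0095  0.1195] mean [-0.0239  0.1144  0.1565]
```

Request:
play_rows:
  deltas:
    - {"grip":0,"tx":0,"ty":-0.001,"tz":0,"rx":0,"ry":0,"rz":0}
    - {"grip":0,"tx":0,"ty":0,"tz":0,"rx":0,"ry":0,"rz":0}
    - {"grip":0,"tx":0,"ty":0,"tz":0,"rx":0,"ry":0,"rz":0}
    - {"grip":0,"tx":0,"ty":0,"tz":0,"rx":0,"ry":0,"rz":0}
    - {"grip":0,"tx":0,"ty":0.001,"tz":0,"rx":0,"ry":0,"rz":0}
    - {"grip":0,"tx":0,"ty":0.002,"tz":0,"rx":0,"ry":0,"rz":0}
    - {"grip":0,"tx":-0.001,"ty":0.005,"tz":0,"rx":0,"ry":0,"rz":0}
    - {"grip":0,"tx":0,"ty":0,"tz":0.04,"rx":0,"ry":0,"rz":0}
    - {"grip":0,"tx":0,"ty":0,"tz":0.05,"rx":0,"ry":0,"rz":0}
    - {"grip":0,"tx":0,"ty":0,"tz":0.03,"rx":0,"ry":0,"rz":0}

```text
t: 21.95
ee_pos: [0.4797, 0.1997, 0.2419]
tool_rot: [[0.978, 0.002, -0.209], [0.209, 0.0, 0.978], [0.002, -1.0, -0.0]]
force: [0.5, -0.1, 0.4]
grip_width: 0.003
```

```bash
python3 m.py scene wrist; python3 - <<'E'
from h import *
c=load('scene_l.npz');w=load('wrist_l.npz')
cv2.imwrite('pics/d.png',np.hstack([cv2.resize(c['p'][160:250,280:400],(480,360),interpolation=cv2.INTER_CUBIC),cv2.resize(w['p'][:,180:380],(171,360))])[:,:,::-1])
E
```

```text
21.95 tcp bed -0.00014681338647849415 0.08458796103712538 [0.47965039 0.1996877  0.2419301 ] [ 0.48689548 -0.07403295  0.35715485]
scene top98 [288, 178, 13, 17, 80] lo [-0.0287 -0.1735] hi [ 0.0335 -0.1446] mean [ 0.003  -0.1591  0.0982]
scene top98 [353, 198, 22, 20, 164] lo [-0.0295  0.0523] hi [0.0363 0.125 ] mean [0.0079 0.0869 0.0982]
scene rod+sock [297, 185, 58, 25, 350] lo [-0.0173 -0.1473] hi [0.0203 0.055 ] mean [ 0.005  -0.0488  0.0859]
scene rod+sock [288, 192, 9, 5, 22] lo [ 0.0203 -0.1731] hi [ 0.0333 -0.1452] mean [ 0.0287 -0.1584  0.0856]
scene rod+sock [352, 211, 22, 9, 48] lo [0.0261 0.0539] hi [0.0355 0.1254] mean [0.0301 0.0891 0.085 ]
scene post [374, 186, 6, 12, 34] lo [-0.0388  0.1063] hi [-0.0137  0.1195] mean [-0.0262  0.1127  0.1578]
scene post [357, 193, 5, 6, 27] lo [-0.0072  0.0561] hi [0.0088 0.0714] mean [0.0027 0.0635 0.1502]
wrist top98 [250, 165, 57, 68, 2719] lo [-0.0297  0.0509] hi [0.0296 0.1237] mean [0.0011 0.0854 0.0957]
wrist rod+sock [251, 164, 55, 2, 60] lo [-0.0284  0.1232] hi [0.0279 0.124 ] mean [0.0007 0.1237 0.0859]
wrist rod+sock [266, 233, 5, 13, 40] lo [-0.0142  0.03  ] hi [-0.0095  0.0462] mean [-0.0117  0.0382  0.0813]
wrist rod+sock [286, 233, 5, 12, 41] lo [0.0088 0.0312] hi [0.0135 0.0463] mean [0.0114 0.0393 0.0813]
wrist rod+sock [275, 334, 10, 35, 236] lo [-0.0045 -0.1349] hi [ 0.007  -0.0838] mean [ 0.0009 -0.111   0.0863]
wrist post [226, 180, 36, 21, 513] lo [-0.0429  0.102 ] hi [-0.0154  0.1186] mean [-0.0305  0.1109  0.1613]
wrist post [270, 229, 17, 19, 252] lo [-0.0077  0.0552] hi [0.0072 0.0699] mean [0.     0.0638 0.1494]
```

View pics/d.png

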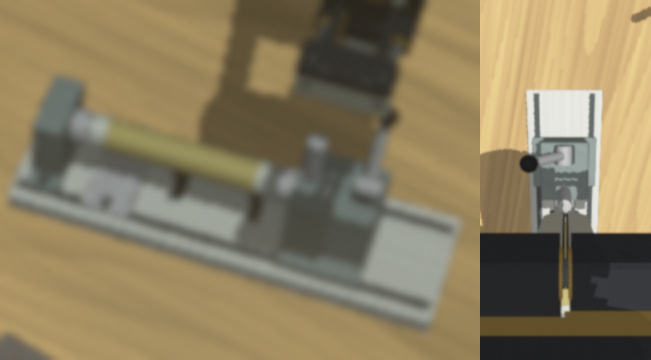

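Both noses look seated: left nose in the head socket at (85,125), right nose in the tail socket at (285,180). The slide held firm against about 17 N or more, and the lever is still open. I'll check the shoulder gap at the tail socket from above before clamping.

Request:
play_rows:
  deltas:
    - {"grip":0,"tx":0.006,"ty":-0.029,"tz":0,"rx":0,"ry":0,"rz":0}
    - {"grip":0,"tx":0.006,"ty":-0.029,"tz":-0.01,"rx":0,"ry":0,"rz":0}
    - {"grip":0,"tx":0.006,"ty":-0.029,"tz":-0.02,"rx":0,"ry":0,"rz":0}
    - {"grip":0,"tx":0.003,"ty":-0.013,"tz":-0.02,"rx":0,"ry":0,"rz":0}
    - {"grip":0,"tx":0,"ty":0,"tz":0,"rx":0,"ry":0,"rz":0}
    - {"grip":0,"tx":0,"ty":0,"tz":0,"rx":0,"ry":0,"rz":0}
    - {"grip":0,"tx":0,"ty":0,"tz":0,"rx":0,"ry":0,"rz":0}
    - {"grip":0,"tx":0,"ty":0,"tz":0,"rx":0,"ry":0,"rz":0}
    - {"grip":0,"tx":0,"ty":0,"tz":0,"rx":0,"ry":0,"rz":0}
    - {"grip":0,"tx":0,"ty":0,"tz":0,"rx":0,"ry":0,"rz":0}

```text
t: 23.3
ee_pos: [0.5003, 0.0998, 0.1892]
tool_rot: [[0.978, 0.0, -0.21], [0.21, 0.0, 0.978], [0.0, -1.0, 0.0]]
force: [0.3, 0.4, -0.1]
grip_width: 0.005
```

```bash
python3 m.py wrist; python3 - <<'E'
from h import *
w=load('wrist_l.npz');p=w['p']
b0=np.array([.4975,.117]);by=np.array([-.2093,.9778]);bx=np.array([.9778,.2093])
for y in np.arange(.010,.066,.002):
    q=proj(w,np.r_[b0+y*by,.089])[0];u,v=q.round().astype(int);X=cloud(w)[v,u]
    print(y.round(3),(u,v),p[v,u-1:u+2].mean(0).astype(int),X[2].round(4),((X[:2]-b0)@by).round(4))
u,v=proj(w,np.r_[b0+.035*by,.089])[0].astype(int)
cv2.imwrite('pics/e.png',cv2.resize(p[max(v-70,0):v+90,u-50:u+60],(412,600),interpolation=cv2.INTER_CUBIC)[:,:,::-1])
E
```

```text
23.3 tcp bed -0.0008463257531694103 -0.017422860497637756 [0.50031935 0.09978506 0.18923585] [ 0.32516072  0.43122337 -0.0739296 ]
wrist top98 [243, 39, 77, 99, 5355] lo [-0.0297  0.0502] hi [0.0298 0.1228] mean [0.0012 0.0839 0.0957]
wrist top98 [275, 342, 10, 24, 178] lo [-0.0054 -0.1756] hi [ 0.0037 -0.148 ] mean [-0.0011 -0.1612  0.0957]
wrist rod+sock [265, 137, 32, 111, 3020] lo [-0.0138 -0.0515] hi [0.0138 0.0502] mean [-0.0002  0.003   0.0845]
wrist rod+sock [277, 334, 6, 8, 28] lo [-0.0034 -0.1489] hi [ 0.0017 -0.1433] mean [-0.0009 -0.1475  0.0887]
wrist post [204, 11, 54, 39, 1303] lo [-0.0427  0.1006] hi [-0.0149  0.1184] mean [-0.0304  0.1081  0.1614]
wrist post [269, 107, 25, 26, 481] lo [-0.0075  0.0542] hi [0.008  0.0696] mean [1.000e-04 6.160e-02 1.505e-01]
0.01 (np.int64(280), np.int64(184)) [216 203 138] 0.0863 0.0097
0.012 (np.int64(280), np.int64(182)) [217 205 139] 0.0858 0.0115
0.014 (np.int64(280), np.int64(180)) [217 205 139] 0.0874 0.0135
0.016 (np.int64(280), np.int64(177)) [213 201 144] 0.0863 0.016
0.018 (np.int64(280), np.int64(175)) [222 220 201] 0.0866
[... 790 characters left out ...]
int64(280), np.int64(145)) [215 216 215] 0.0872 0.0435
0.046 (np.int64(280), np.int64(142)) [213 212 212] 0.0877 0.046
0.048 (np.int64(280), np.int64(140)) [202 201 201] 0.087 0.0477
0.05 (np.int64(280), np.int64(137)) [128 135 132] 0.0935 0.0502
0.052 (np.int64(280), np.int64(135)) [142 153 149] 0.0959 0.0519
0.054 (np.int64(280), np.int64(132)) [173 174 173] 0.1501 0.0542
0.056 (np.int64(280), np.int64(130)) [210 209 208] 0.1509 0.0554
0.058 (np.int64(280), np.int64(127)) [217 216 216] 0.1501 0.0573
0.06 (np.int64(280), np.int64(125)) [219 219 218] 0.1496 0.0585
0.062 (np.int64(280), np.int64(122)) [224 223 223] 0.1508 0.0603
0.064 (np.int64(280), np.int64(120)) [227 227 226] 0.1506 0.0616
```

View pics/e.png

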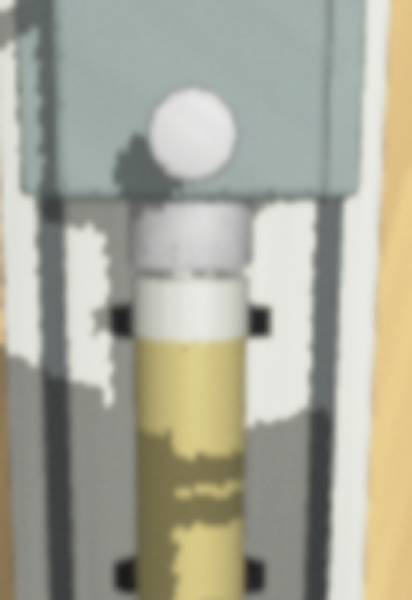

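Shoulder-to-socket gap is about 2 mm, the shoulder-to-block distance is 18 mm, and the post is at 0.062, all matching the fully home values. Going round to the -x side of the lever.

Request:
play_rows:
  deltas:
    - {"grip":0,"tx":0,"ty":0,"tz":0.03,"rx":0,"ry":0,"rz":0}
    - {"grip":0,"tx":-0.028,"ty":0.0266,"tz":0,"rx":0,"ry":0,"rz":0}
    - {"grip":0,"tx":-0.028,"ty":0.0266,"tz":0,"rx":0,"ry":0,"rz":0}
    - {"grip":0,"tx":-0.028,"ty":0.0266,"tz":0,"rx":0,"ry":0,"rz":0}
    - {"grip":0,"tx":-0.028,"ty":0.0266,"tz":0,"rx":0,"ry":0,"rz":0}
    - {"grip":0,"tx":0,"ty":0,"tz":0,"rx":0,"ry":0,"rz":0}
    - {"grip":0,"tx":0,"ty":0,"tz":-0.04,"rx":0,"ry":0,"rz":0}
    - {"grip":0,"tx":0,"ty":0,"tz":-0.037,"rx":0,"ry":0,"rz":0}
    - {"grip":0,"tx":0,"ty":0,"tz":0,"rx":0,"ry":0,"rz":0}
    - {"grip":0,"tx":0,"ty":0,"tz":0,"rx":0,"ry":0,"rz":0}

```text
t: 24.6
ee_pos: [0.3891, 0.206, 0.1437]
tool_rot: [[0.978, 0.001, -0.209], [0.209, 0.0, 0.978], [0.001, -1.0, 0.0]]
force: [-0.3, -0.6, 1.1]
grip_width: 0.005
```

Request:
play_rows:
  deltas:
    - {"grip":0,"tx":0.0098,"ty":0.0021,"tz":0,"rx":0,"ry":0,"rz":0}
    - {"grip":0,"tx":0.0098,"ty":0.0021,"tz":0,"rx":0,"ry":0,"rz":0}
    - {"grip":0,"tx":0.0098,"ty":0.0021,"tz":0,"rx":0,"ry":0,"rz":0}
    - {"grip":0,"tx":0.0098,"ty":0.0021,"tz":0,"rx":0,"ry":0,"rz":0}
    - {"grip":0,"tx":0.0098,"ty":0.0021,"tz":0,"rx":0,"ry":0,"rz":0}
    - {"grip":0,"tx":0.0098,"ty":0.0021,"tz":0,"rx":0,"ry":0,"rz":0}
    - {"grip":0,"tx":0.0098,"ty":0.0021,"tz":0,"rx":0,"ry":0,"rz":0}
    - {"grip":0,"tx":0.0098,"ty":0.0021,"tz":0,"rx":0,"ry":0,"rz":0}
    - {"grip":0,"tx":0,"ty":0,"tz":0,"rx":0,"ry":0,"rz":0}
    - {"grip":0,"tx":0,"ty":0,"tz":0,"rx":0,"ry":0,"rz":0}

```text
t: 25.85
ee_pos: [0.4667, 0.2229, 0.1421]
tool_rot: [[0.978, 0.0, -0.209], [0.209, -0.0, 0.978], [0.0, -1.0, -0.0]]
force: [-0.3, -0.2, 0.7]
grip_width: 0.005
```

```bash
python3 m.py scene side
```

```text
25.85 tcp bed -0.007949275302353637 0.10997523200118793 [0.46670628 0.22288066 0.14205146] [-0.27370835 -0.24367245  0.67204089]
scene top98 [289, 178, 12, 17, 88] lo [-0.0309 -0.174 ] hi [ 0.0346 -0.1457] mean [ 0.0023 -0.16    0.0979]
scene top98 [353, 203, 22, 15, 141] lo [-0.0112  0.0526] hi [0.035  0.1251] mean [0.015  0.0879 0.098 ]
scene rod+sock [294, 184, 61, 25, 362] lo [-0.0194 -0.1524] hi [0.0298 0.0506] mean [ 0.0051 -0.0525  0.086 ]
scene rod+sock [352, 210, 22, 10, 52] lo [0.0226 0.0537] hi [0.0338 0.1253] mean [0.0297 0.0875 0.0855]
scene post [357, 193, 4, 6, 17] lo [-0.0069  0.0558] hi [0.0121 0.0658] mean [0.003  0.0613 0.1518]
side top98 [233, 171, 19, 15, 128] lo [-0.0333  0.048 ] hi [0.0266 0.1275] mean [-0.0055  0.0789  0.0989]
side top98 [249, 217, 19, 10, 117] lo [-0.0334 -0.1779] hi [ 0.0264 -0.1469] mean [-0.0043 -0.1635  0.099 ]
side rod+sock [236, 184, 24, 36, 268] lo [-0.0335 -0.1377] hi [0.0237 0.0631] mean [-0.0054 -0.0353  0.0873]
side rod+sock [249, 223, 19, 8, 57] lo [-0.0337 -0.1792] hi [ 0.024  -0.1498] mean [-0.008  -0.1722  0.0851]
side post [234, 155, 14, 12, 106] lo [-0.0275  0.0969] hi [0.0241 0.1191] mean [-0.0042  0.1042  0.1658]
side post [241, 168, 5, 7, 23] lo [-0.0109  0.05  ] hi [0.0049 0.0688] mean [-0.0041  0.0596  0.1498]
```

Request:
play_rows:
  deltas:
    - {"grip":0,"tx":0.003,"ty":0.0006,"tz":0,"rx":0,"ry":0,"rz":0}
    - {"grip":0,"tx":0.003,"ty":0.0006,"tz":0,"rx":0,"ry":0,"rz":0}
    - {"grip":0,"tx":0.003,"ty":0.0006,"tz":0,"rx":0,"ry":0,"rz":0}
    - {"grip":0,"tx":0.003,"ty":0.0006,"tz":0,"rx":0,"ry":0,"rz":0}
    - {"grip":0,"tx":0,"ty":0,"tz":0,"rx":0,"ry":0,"rz":0}
    - {"grip":0,"tx":0,"ty":0,"tz":0,"rx":0,"ry":0,"rz":0}
    - {"grip":0,"tx":0,"ty":0,"tz":0,"rx":0,"ry":0,"rz":0}
    - {"grip":0,"tx":0,"ty":0,"tz":0,"rx":0,"ry":0,"rz":0}
    - {"grip":0,"tx":0,"ty":0,"tz":0,"rx":0,"ry":0,"rz":0}
    - {"grip":0,"tx":0,"ty":0,"tz":0,"rx":0,"ry":0,"rz":0}

```text
t: 27.2
ee_pos: [0.4787, 0.2253, 0.1422]
tool_rot: [[0.978, 0.0, -0.209], [0.209, 0.0, 0.978], [0.0, -1.0, 0.0]]
force: [0.5, -0.2, -0.1]
grip_width: 0.01
```

Request:
play_rows:
  deltas:
    - {"grip":0,"tx":0.002,"ty":0.0004,"tz":0,"rx":0,"ry":0,"rz":0}
    - {"grip":0,"tx":0.002,"ty":0.0004,"tz":0,"rx":0,"ry":0,"rz":0}
    - {"grip":0,"tx":0,"ty":0,"tz":0,"rx":0,"ry":0,"rz":0}
    - {"grip":0,"tx":0,"ty":0,"tz":0,"rx":0,"ry":0,"rz":0}
    - {"grip":0,"tx":0,"ty":0,"tz":0,"rx":0,"ry":0,"rz":0}
    - {"grip":0,"tx":0,"ty":0,"tz":0,"rx":0,"ry":0,"rz":0}
    - {"grip":0,"tx":0,"ty":0,"tz":0,"rx":0,"ry":0,"rz":0}
    - {"grip":0,"tx":0,"ty":0,"tz":0,"rx":0,"ry":0,"rz":0}
    - {"grip":0,"tx":0,"ty":0,"tz":0,"rx":0,"ry":0,"rz":0}
    - {"grip":0,"tx":0,"ty":0,"tz":0,"rx":0,"ry":0,"rz":0}

```text
t: 28.45
ee_pos: [0.4827, 0.2261, 0.1422]
tool_rot: [[0.978, 0.0, -0.209], [0.209, -0.0, 0.978], [0.0, -1.0, -0.0]]
force: [-0.2, 0.5, 0.4]
grip_width: 0.008
```

Request:
play_rows:
  deltas:
    - {"grip":0,"tx":0.002,"ty":0.0004,"tz":0,"rx":0,"ry":0,"rz":0}
    - {"grip":0,"tx":0.002,"ty":0.0004,"tz":0,"rx":0,"ry":0,"rz":0}
    - {"grip":0,"tx":0.002,"ty":0.0004,"tz":0,"rx":0,"ry":0,"rz":0}
    - {"grip":0,"tx":0,"ty":0,"tz":0,"rx":0,"ry":0,"rz":0}
    - {"grip":0,"tx":0,"ty":0,"tz":0,"rx":0,"ry":0,"rz":0}
    - {"grip":0,"tx":0,"ty":0,"tz":0,"rx":0,"ry":0,"rz":0}
    - {"grip":0,"tx":0,"ty":0,"tz":0,"rx":0,"ry":0,"rz":0}
    - {"grip":0,"tx":0,"ty":0,"tz":0,"rx":0,"ry":0,"rz":0}
    - {"grip":0,"tx":0,"ty":0,"tz":0,"rx":0,"ry":0,"rz":0}
    - {"grip":0,"tx":0,"ty":0,"tz":0,"rx":0,"ry":0,"rz":0}

```text
t: 29.7
ee_pos: [0.4887, 0.2273, 0.1422]
tool_rot: [[0.978, 0.0, -0.209], [0.209, 0.0, 0.978], [0.0, -1.0, 0.0]]
force: [-0.6, -0.0, 0.7]
grip_width: 0.003
```

```bash
python3 m.py side scene | grep -E "tcp|post"; python3 - <<'E'
from h import *
w=load('side_l.npz');c=load('scene_l.npz')
f=lambda p:cv2.resize(p,(400,400),interpolation=cv2.INTER_CUBIC)
cv2.imwrite('pics/f.png',np.hstack([f(w['p'][130:210,200:280]),f(c['p'][165:235,335:405])])[:,:,::-1])
E
```

```text
29.7 tcp bed 0.014512971967866804 0.10968792059437729 [0.48873222 0.22730152 0.142195  ] [-0.55529844 -0.02372577  0.65306448]
side post [239, 156, 15, 10, 98] lo [-0.0044  0.0942] hi [0.0461 0.1195] mean [0.0164 0.1038 0.1647]
side post [241, 168, 5, 6, 22] lo [-0.0118  0.0524] hi [0.0045 0.0721] mean [-0.0041  0.06    0.1501]
scene post [357, 193, 5, 6, 18] lo [-0.0092  0.0556] hi [0.0096 0.0681] mean [0.0021 0.0614 0.152 ]
```

View pics/f.png

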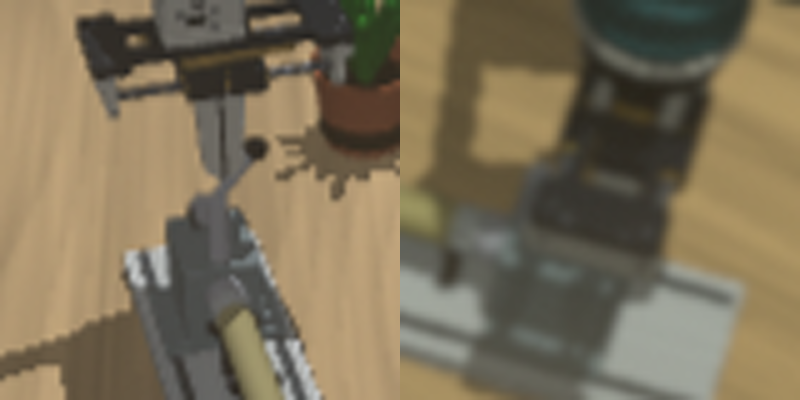

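The side view shows the lever leaning well over to +x, with the knob at (257,148). A little more push until it meets the stop.

Request:
play_rows:
  deltas:
    - {"grip":0,"tx":0.001,"ty":0.0002,"tz":0,"rx":0,"ry":0,"rz":0}
    - {"grip":0,"tx":0.001,"ty":0.0002,"tz":0,"rx":0,"ry":0,"rz":0}
    - {"grip":0,"tx":0.001,"ty":0.0002,"tz":0,"rx":0,"ry":0,"rz":0}
    - {"grip":0,"tx":0.001,"ty":0.0002,"tz":0,"rx":0,"ry":0,"rz":0}
    - {"grip":0,"tx":0,"ty":0,"tz":0,"rx":0,"ry":0,"rz":0}
    - {"grip":0,"tx":0,"ty":0,"tz":0,"rx":0,"ry":0,"rz":0}
    - {"grip":0,"tx":0,"ty":0,"tz":0,"rx":0,"ry":0,"rz":0}
    - {"grip":0,"tx":0,"ty":0,"tz":0,"rx":0,"ry":0,"rz":0}
    - {"grip":0,"tx":0,"ty":0,"tz":0,"rx":0,"ry":0,"rz":0}
    - {"grip":0,"tx":0,"ty":0,"tz":0,"rx":0,"ry":0,"rz":0}

```text
t: 31.05
ee_pos: [0.4908, 0.2277, 0.1416]
tool_rot: [[0.978, -0.005, -0.21], [0.21, -0.001, 0.978], [-0.005, -1.0, -0.0]]
force: [-20.0, -4.3, 5.9]
grip_width: 0.003
```

The lever is against its stop: 20 N, no further travel. Retreating clear.

Request:
play_rows:
  deltas:
    - {"grip":0,"tx":-0.004,"ty":-0.001,"tz":0,"rx":0,"ry":0,"rz":0}
    - {"grip":0,"tx":-0.01,"ty":-0.002,"tz":0,"rx":0,"ry":0,"rz":0}
    - {"grip":0,"tx":-0.01,"ty":-0.002,"tz":0.02,"rx":0,"ry":0,"rz":0}
    - {"grip":0,"tx":0,"ty":0,"tz":0.05,"rx":0,"ry":0,"rz":0}
    - {"grip":0,"tx":0,"ty":0,"tz":0.05,"rx":0,"ry":0,"rz":0}
    - {"grip":0,"tx":0.008,"ty":-0.04,"tz":0.01,"rx":0,"ry":0,"rz":0}
    - {"grip":0,"tx":0.011,"ty":-0.05,"tz":0,"rx":0,"ry":0,"rz":0}
    - {"grip":0,"tx":0.01,"ty":-0.045,"tz":0,"rx":0,"ry":0,"rz":0}
    - {"grip":0,"tx":0,"ty":0,"tz":0,"rx":0,"ry":0,"rz":0}
    - {"grip":0,"tx":0,"ty":0,"tz":0,"rx":0,"ry":0,"rz":0}

```text
t: 32.3
ee_pos: [0.4974, 0.0884, 0.2732]
tool_rot: [[0.978, 0.001, -0.209], [0.209, 0.0, 0.978], [0.001, -1.0, 0.0]]
force: [0.4, 0.2, 0.4]
grip_width: 0.005
```

```bash
python3 m.py wrist scene; python3 - <<'E'
from h import *
w=load('wrist_l.npz');c=grab('side','side_l.npz')
cv2.imwrite('pics/g.png',np.hstack([w['p'],cv2.resize(c['p'][130:340,180:365],(370,420))])[:,180:,::-1])
for n,z in(('side0.npz',1),('side_l.npz',1)):
    c=load(n);X=cloud(c);q=(c['d']>0)&(X[...,2]>.045)&(X[...,2]<.07)&(X[...,1]<-.17)&(X[...,1]>-.28)&(X[...,0]<.65);Q=X[q];print(n,'short rod',Q.mean(0).round(4),len(Q))
E
```

```text
32.3 tcp bed -0.006082293453683499 -0.027986337394798808 [0.49741026 0.08835905 0.27321502] [0.44978584 0.1879481  0.40441462]
wrist top98 [257, 52, 57, 75, 3006] lo [-0.0299  0.0501] hi [0.0295 0.1227] mean [-0.0018  0.0831  0.0957]
wrist rod+sock [273, 126, 24, 122, 2561] lo [-0.0136 -0.0943] hi [0.013  0.0501] mean [-0.0005 -0.0173  0.0843]
wrist post [312, 39, 36, 24, 583] lo [0.0227 0.1006] hi [0.0504 0.1176] mean [0.0375 0.1084 0.1567]
wrist post [278, 102, 17, 19, 252] lo [-0.0073  0.0542] hi [0.0071 0.0697] mean [-1.000e-04  6.150e-02  1.504e-01]
scene top98 [289, 178, 15, 16, 91] lo [-0.0315 -0.1744] hi [ 0.0315 -0.1272] mean [ 0.0021 -0.1562  0.0981]
scene top98 [352, 198, 26, 19, 190] lo [-0.0315  0.0518] hi [0.0332 0.1253] mean [0.0054 0.0877 0.098 ]
scene rod+sock [288, 184, 66, 26, 361] lo [-0.0196 -0.1755] hi [0.0328 0.0507] mean [ 0.0062 -0.0534  0.0858]
scene rod+sock [352, 211, 22, 9, 53] lo [0.0239 0.0525] hi [0.0346 0.1255] mean [0.0298 0.0898 0.0848]
scene post [357, 193, 5, 6, 24] lo [-0.0083  0.0558] hi [0.0112 0.0705] mean [0.0032 0.0629 0.1519]
scene post [368, 206, 6, 5, 26] lo [0.0389 0.1033] hi [0.0534 0.1196] mean [0.0457 0.1118 0.1635]
side0.npz short rod [ 0.5406 -0.237   0.0601] 384
side_l.npz short rod [ 0.5411 -0.2368  0.0599] 385
```

View pics/g.png

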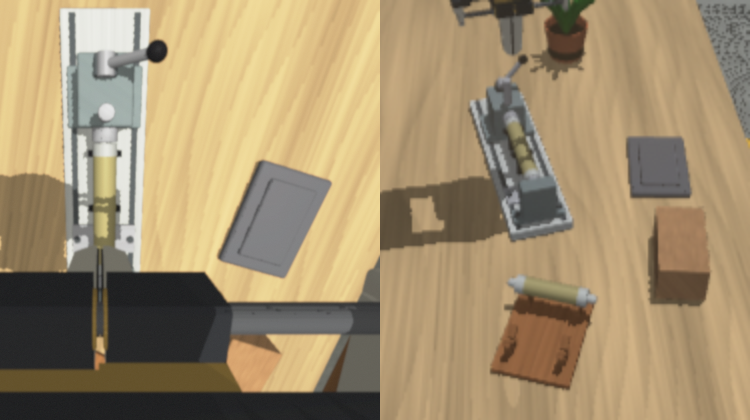

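The rod is between the centres, the lever is fully over with its knob at bed x ≈ +0.042, the short rod hasn't moved, and the gripper is clear. Handing in.

```bash
python3 -c "from station import *;print(job_done(),state()['t'])"
```

```text
the job is handed in; nothing more can be done
the job is handed in; nothing more can be done
```

The long rod is mounted between the centres and clamped, and I handed the job in just after 32 s of the 67 s allowed. The hand-in reported no verdict.

What I did:
- **Rod choice:** the headstock is in the outer slot, so the long rod fits. I left the short rod in the rack.
- **Mounting:** I slid the tailstock back and laid the rod on the V rests without dropping it. I then pushed the tailstock up until it stopped against about 17 N or more.
- **Clamping:** with the rod home and the lever still open, I threw the lever over until it met its stop at about 20 N.

Last checks:
- **Rod seating:** before clamping, the gap from rod shoulder to tail socket was about 2 mm, and shoulder to block was 18 mm, as expected when home. The post position, 0.062 m along the bed, also matched and had not moved after clamping. The rod was within 0.5 mm of the centre line.
- **Lever:** the knob sits about 42 mm to bed +x, which puts the clamp near 1.39 rad.
- **Surroundings:** the short rod moved less than 1 mm, within measurement noise. The robot touches nothing. The plant, cover and carton look undisturbed; the screwdriver was not in the last picture, but the arm never went near it.

**Limits of the checks:** the head-end nose was not measured directly; I inferred it from the firm stop and the tailstock position. Bed positions from the different cameras disagreed by 1–2 mm, within the stated calibration.

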